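# Sort the stamping punches into their leaning tubs

## Task

Clear the wooden rack: put both square-shanked punches into the wide rectangular tub and the round punch into the round tub, foot first. The depth of the tubs' floors is not known, so lower each punch gently until you feel it stand on the floor before letting go, never dropping or ramming it, and leave everything else on the bench where it is.

Things in the scene. Friction and masses are not known exactly. Their poses are not given: they have to be found in the camera images.
- square_punch_a: Square-shanked steel punch, 18 x 18 mm, 160 mm long (last 12 mm of the foot 12 mm square); x, y normal to its flats. Origin: centre of the foot (lower end), z from foot to head. Starts in a rack socket leaning 30 deg, head away from the robot, 70 mm out of the block. Bare steel, 0.25-0.47 kg.
- square_punch_b: Square-shanked steel punch, 18 x 18 mm, 160 mm long (last 12 mm of the foot 12 mm square); x, y normal to its flats. Same as square_punch_a. Origin: centre of the foot (lower end), z from foot to head. Starts in a rack socket leaning 30 deg, head away from the robot, 70 mm out of the block. Bare steel, 0.25-0.47 kg.
- round_punch: Round steel punch, diameter 18 mm, 160 mm long, the 35 mm next to the foot tapering to a 10 mm blunt point. Origin: centre of the foot (lower end), z from foot to head. Starts in a rack socket leaning 30 deg, head away from the robot, 70 mm out of the block. Bare steel, 0.25-0.47 kg.
- square_tub: Rectangular aluminium tub: inside 40 (x) by 130 mm (y), walls 4, 125 long. Fixed, leans 30 deg, mouth up and away from the robot. Origin: mouth centre, 127 mm up; z out of the mouth along the axis, y level, +x side = lower wall, where things come to lie. Its floor is a black rubber pad (gives up to 5 mm) set anew each time somewhere from 75 to 115 mm below the mouth (along the axis), not reported.
- round_tub: Round aluminium tub: inside diameter 44 mm, wall 4, 125 long. Fixed, leans 30 deg, mouth up and away from the robot. Origin: mouth centre, 127 mm up; z out of the mouth along the axis, y level, +x side = lower wall, where things come to lie. Its floor is a black rubber pad (gives up to 5 mm) set anew each time somewhere from 75 to 115 mm below the mouth (along the axis), not reported.
- rack: Fixed wooden rack: block 200 mm wide (y), leaning 30 deg, with three sockets 26 mm square, 90 mm deep, 65 mm apart along y, mouths up and away from the robot (+x). Origin: on the bench below the middle mouth (96 mm up), z up. Punch heads are at about x = +39 mm, 155 mm up; which punch stands in which socket varies.
- light_bar (a point): Middle of the underside of the rack's light bar (30 mm in x, 230 mm in y, 22 mm high), 226 mm above the bench, on a post at each end (108 mm either side). It is fixed over the punches just on the robot's side of their heads and leaves no room for a gripper's body straight above them; they come out along their own axis.
- hammer: Hammer with a wooden handle, 260 mm long, lying. Leave alone.
- bench_block: Flat steel block 80 x 80 x 22 mm, origin under its centre. Leave alone.
- screwdriver: Screwdriver 190 mm long, lying. Leave alone.
- jar: Amber glass jar, diameter 64, height 75 mm. Leave alone.
- tin_cup: Steel cup, diameter 76, height 70 mm. Leave alone.
- brush: Wooden brush 200 mm long, lying at the back. Leave alone.
- wrench: Steel wrench 180 mm long, lying at the back. Leave alone.

How it is judged:
By the outcome, as a careful person would: the job done as asked, in the order asked, and still so for the second after the job is handed in, with the robot touching nothing.
It also fails if it takes over 72 s, if anything falls off the work surface, if the arm or the gripper's body presses on something with over 40 N, if the wrist force passes 120 N, or if a joint passes its speed limit or range.

## Robot

A 6-joint arm with a two-finger parallel gripper is mounted at the origin on the work surface. World frame = base frame: x ahead of the robot, y to its left, z up, the work surface at z = 0. Lengths are in m, angles in rad, forces in N, time in s.
With the tool pointing down it reaches from about 0.35 to 0.875 m from the base axis. Payload 4.2 kg.
Tool frame: the origin (TCP) lies between the finger pads; the fingertips stand 14 mm ahead of it and the grasp point (between the pads) lies 5 mm behind it; x points along the fingers, y is the direction in which the jaws open and shut, and the axes are right-handed (so a half turn about x gives the same grasp; the last joint's range is limited). The gripper opens to 87 mm and grips with 3 to 60 N. Pads are 19 mm wide; open, the fingers measure 117 mm over their backs; the gripper's body (75 mm by 190 mm) begins 51 mm behind the grasp point.
Start: joints at [-1.056, 0.385, 0.008, 0, -1.194, -0.259], TCP at [0.158, -0.605, 0.237] pointing down, gripper open.
Joint ranges: [-3.14, 3.14], [-1.21, 2.06], [-1.07, 1.41], [-3.16, 2.05], [-2.99, -0.16], [-3.1, 3.1]. Speed limits (rad/s): [2.79, 2.79, 3.14, 3.14, 3.14, 3.14].

## Interface

Orientations are given as a unit quaternion [x, y, z, w].
In Python, from bench import manip, viewer gives the robot as it stands.
- The arm moves only by the tool servo_tool, never from a script. Its argument "rows" is a list of rows, each an object of numbers: "tx", "ty", "tz": the shift along the world's x, y, z in mm; "wx", "wy", "wz": the turn, a rotation vector about the world's x, y, z in rad; "hand": the closure, from -1 (fully open) to 1 (shut), so that 0 is half open. In form: [{"tx": .., "ty": .., "tz": .., "wx": .., "wy": .., "wz": .., "hand": ..}, ...]. A call has exactly 10 rows; each row is the pose to reach, as a shift and turn from the pose commanded when the call began; what a row does not reach only later rows make up. A row lasts 1/10 s, in which the tool goes at most 50 mm and 8.59 degrees, less where a joint would pass 70% of its speed; a pose out of reach is approached as far as the arm can. A call with a gripper value outside its range is refused whole. The fingers move at their own pace and stop on an object; "grip_force" is the grip in N (left out, the last holds). Time passes only in rows, so rows that repeat a pose let the fingers close, or fill a call up. It gives the time, the measured TCP pose, the force and the opening at its end, in the units of the state.
- manip.state(): the state, without advancing time (a new reading comes with each control period).
- viewer.camera(name): name is "scene" or "top"; returns the picture (384x512x3 uint8, red, green, blue); there is no depth.
- viewer.camera_info(name): a dict with "fx", "fy", "cx", "cy" (pixels), "extrinsics" (4x4, takes a point from world to camera coordinates). Camera axes: x right, y up, looking along -z (the intrinsics and any distortion apply to the point x, -y, -z); pixel columns grow to the right and rows downward; lengths in m; the calibration is good to about 2 mm. A picture is of the moment at which its call begins. camera_info takes no time and is no camera call.
- manip.sign_off(): hands the job in, once; it reports no verdict.
Trained networks look in the newest picture that a camera, given by its name, has taken for a name from the list of things; names that differ only in an ending like _2 or _b are one class to them, and where a whole thing is asked for, a point or a joint stands for the part that bears it (a point fixed in the world has none). Each returns a list of dicts, best first, with "p" (0 to 1); they miss things now and then, are a little off and sometimes report something else, mostly with a low value. They report only what shows in the picture. A call takes as long as a camera call.
- viewer.find_in(camera, query): "rect" ([centre column, centre row, width, height] in pixels, round what is visible of it).
The state is a dict: "time": time; "joint_positions": joint angles; "dq": joint speeds; "tau": joint torques, N m; "eef_pos": TCP position; "tool_rot": TCP orientation; "force": force on the tool from outside, world axes, zero at the start; "moment": the same for the moment, N m; "grip_width": opening from 0.0 (shut) to 1.0 (fully open).
Only numpy, scipy, OpenCV 4.12 (cv2) and the standard library are available. Lean on these libraries where they do the work, as an engineer would, in place of code of your own. Each camera call takes 0.05 s, during which the arm holds its last target. There are 200 camera calls.

## Working session

There is one attempt and no reset: what is moved stays moved. The work goes in short steps, Python scripts to look and compute and a tool call to move; the robot and the scene stay as the last step left them, time stands still between calls to the robot, and variables do not carry over. Pictures are saved under pics/ and viewed, about 8 in all and at most 12, crops included, and the job is handed in when it is done.

Besides the shell and the picture viewer there is one more tool, called after "Request:" by a JSON object that holds its "op" and its "data", one argument or row to a line. servo_tool: Moves the arm, as the interface text tells. Its arguments: {"type":"object","properties":{"rows":{"type":"array","items":{"type":"object","properties":{"tx":{"type":"number"},"ty":{"type":"number"},"tz":{"type":"number"},"wx":{"type":"number"},"wy":{"type":"number"},"wz":{"type":"number"},"hand":{"type":"number"}}}},"grip_force":{"type":"number"}},"required":["rows"]}

```bash
mkdir -p pics; ls
python3 - <<'E'
from bench import manip, viewer
import cv2,numpy as np
for c in ("scene","top"):
    im=viewer.camera(c); cv2.imwrite(f"pics/{c}0.png",cv2.resize(im[:,:,::-1],(800,600),interpolation=cv2.INTER_CUBIC))
    i=viewer.camera_info(c); print(c,{k:(np.round(v,4).tolist() if not isinstance(v,str) else v) for k,v in i.items()})
    for q in ("square_punch_a","round_punch","square_tub","round_tub","rack"):
        print(q,[(round(d["p"],2),np.round(d["rect"],1).tolist()) for d in viewer.find_in(c,q)][:4])
print(manip.state())
E
```

```text
pics
scene {'fx': 441.7109, 'fy': 441.7109, 'cx': 262.2855, 'cy': 190.8848, 'extrinsics': [[0.8672, 0.4979, 0.0045, -0.4983], [-0.3954, 0.6831, 0.6141, 0.1543], [0.3027, -0.5343, 0.7892, -1.8474], [0.0, 0.0, 0.0, 1.0]]}
square_punch_a [(0.66, [202.4, 263.6, 15.9, 14.9])]
round_punch [(0.46, [290.1, 219.1, 53.5, 58.9]), (0.38, [210.6, 246.1, 15.3, 15.1]), (0.36, [202.6, 261.6, 20.1, 17.4])]
square_tub [(0.6, [240.2, 189.7, 45.1, 48.4])]
round_tub [(0.91, [279.8, 143.3, 32.3, 28.3]), (0.44, [289.2, 221.2, 46.9, 55.6])]
rack [(0.57, [215.3, 227.8, 12.2, 10.0])]
top {'fx': 367.1234, 'fy': 367.1234, 'cx': 254.4175, 'cy': 195.0749, 'extrinsics': [[0.0312, -0.9995, -0.0023, -0.0141], [0.9747, 0.0299, 0.2213, -0.6142], [-0.2211, -0.0092, 0.9752, -1.1574], [0.0, 0.0, 0.0, 1.0]]}
square_punch_a []
round_punch [(0.62, [346.0, 211.7, 6.7, 7.3])]
square_tub [(0.8, [252.8, 239.2, 51.0, 48.7])]
round_tub [(0.61, [170.1, 232.3, 19.4, 48.4]), (0.15, [288.2, 158.7, 46.4, 9.6])]
rack [(0.73, [350.6, 239.1, 91.1, 63.5])]
{'time': 0.6, 'joint_positions': array([-1.05641761e+00,  3.84693461e-01,  7.89728312e-03, -3.58999218e-05,
       -1.19400156e+00, -2.58649431e-01]), 'dq': array([-0.00032166, -0.00256044, -0.00024557,  0.00204029,  0.00078855,
        0.00030517]), 'tau': array([ 2.63192578e-04, -3.90211308e+01,  1.87534547e+01,  4.22247112e+00,
        1.53976906e-02, -2.62220027e-05]), 'eef_pos': array([ 0.15814981, -0.60463177,  0.23654763]), 'tool_rot': array([-0.09015825,  0.70132413,  0.09016807,  0.70134562]), 'force': array([-1.1123286 ,  0.57170033,  0.07095185]), 'moment': array([-0.01050555, -0.01054094,  0.06347505]), 'grip_width': 0.9992540880190114}
```

View pics/scene0.png

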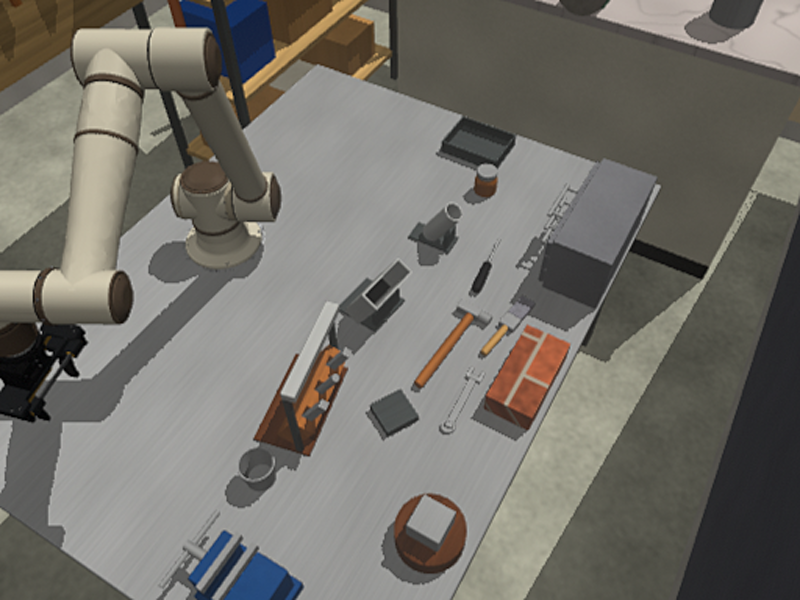

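View pics/top0.png

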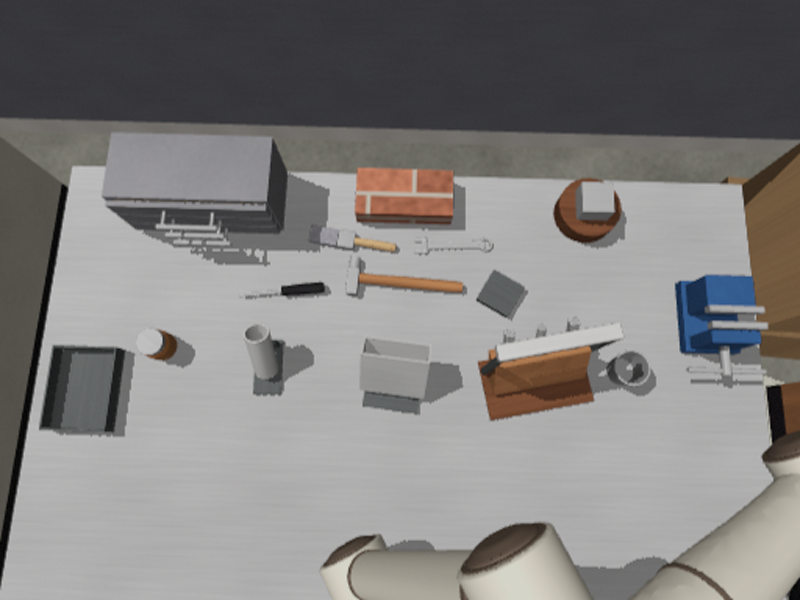

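```bash
cat > h.py <<'E'
import cv2,numpy as np
def crop(im,c0,r0,c1,r1,s,step=10):
    o=cv2.resize(im[r0:r1,c0:c1,::-1],None,fx=s,fy=s,interpolation=cv2.INTER_CUBIC)
    for c in range(-(-c0//step)*step,c1,step):
        x=int((c-c0+.5)*s); cv2.line(o,(x,0),(x,7),(0,0,255),1); cv2.putText(o,str(c),(x-10,18),0,.35,(0,0,255),1)
    for r in range(-(-r0//step)*step,r1,step):
        y=int((r-r0+.5)*s); cv2.line(o,(0,y),(7,y),(0,0,255),1); cv2.putText(o,str(r),(9,y+4),0,.35,(0,0,255),1)
    return o
def canvas(parts,horiz):
    W=max(p.shape[1] for p in parts);H=max(p.shape[0] for p in parts)
    p=[cv2.copyMakeBorder(a,0,H-a.shape[0] if horiz else 0,0,0 if horiz else W-a.shape[1],cv2.BORDER_CONSTANT) for a in parts]
    return (np.hstack if horiz else np.vstack)(p)
def proj(info,P):
    P=np.atleast_2d(P); E=np.array(info["extrinsics"]); c=P@E[:3,:3].T+E[:3,3]
    return np.c_[info["cx"]+info["fx"]*c[:,0]/-c[:,2], info["cy"]-info["fy"]*c[:,1]/-c[:,2]]
E
python3 - <<'E'
from h import *
from bench import viewer
s=viewer.camera("scene");t=viewer.camera("top")
np.save("s0.npy",s);np.save("t0.npy",t)
a=canvas([crop(s,160,188,230,294,5.6),crop(s,212,122,300,216,4.5)],True)
b=canvas([crop(t,150,200,282,268,5),crop(t,300,196,420,270,3.4)],False)
print(a.shape,b.shape)
cv2.imwrite("pics/a.png",a);cv2.imwrite("pics/b.png",b)
E
```

```text
(594, 788, 3) (592, 660, 3)
```

View pics/a.png

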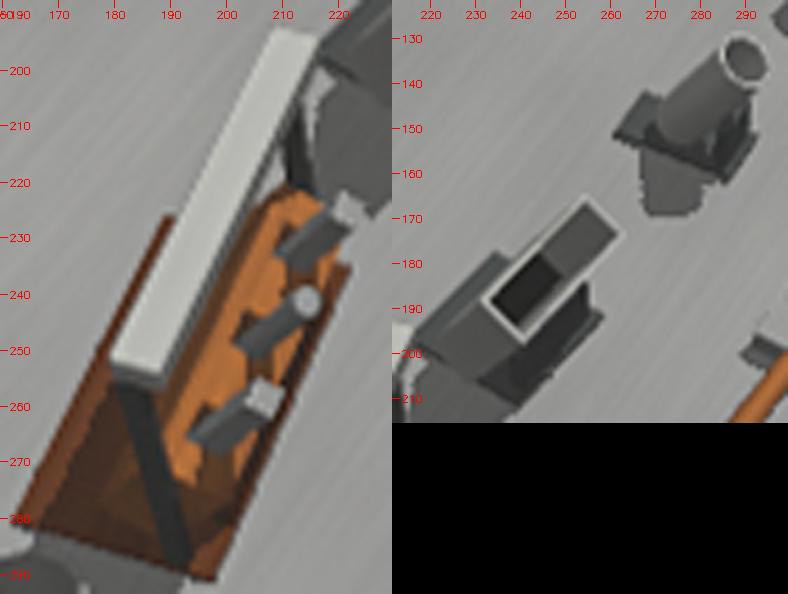

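View pics/b.png

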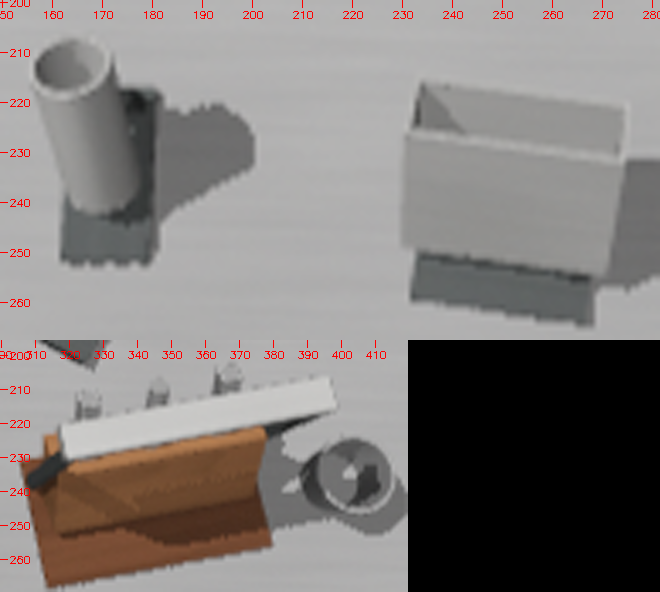

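```bash
cat > fit.py <<'E'
from h import *
from bench import viewer
from scipy.optimize import least_squares
S=viewer.camera_info("scene");T=viewer.camera_info("top")
def Rz(a): return np.array([[np.cos(a),-np.sin(a),0],[np.sin(a),np.cos(a),0],[0,0,1]])
def W(p,L): return np.array(L)@Rz(p[2]).T+[p[0],p[1],0]
R30=np.array([[np.cos(np.pi/6),0,.5],[0,1,0],[-.5,0,np.cos(np.pi/6)]])
def rack(p):
    x=p[3]
    hs=proj(S,W(p,[[.0385,.065*k,.1546] for k in (1,0,-1)]))-[[222.1,225],[214.2,241.4],[206.6,258.4]]
    c=W(p,[[x-.015,.115,.248],[x+.015,.115,.248],[x-.015,-.115,.248],[x+.015,-.115,.248]])
    bs=proj(S,c)-[[208.6,192.5],[216.6,194.3],[179.1,251.4],[188.4,255]]
    bt=proj(T,c)-[[320.1,231.4],[317.7,221.4],[398.6,215.5],[397.1,206.4]]
    return np.r_[hs,bs,bt].ravel()
def tubpts(p,L): return W(p,np.array(L)@R30.T+[0,0,.127])
def sq(p):
    c=tubpts(p,[[-.024,.069,0],[.024,.069,0],[.024,-.069,0],[-.024,-.069,0]])
    return np.r_[proj(S,c)-[[254.4,165.1],[262.2,173.5],[240.6,197.7],[231.7,188.2]],
      proj(T,c)-[[231.5,225.1],[233.9,215.5],[274.9,220.7],[273.9,231.5]]].ravel()
def rd(p):
    c=tubpts(p,[[0,0,0],[0,0,-.125]]); t=proj(T,c)
    return np.r_[proj(S,c[0])[0]-[289.5,134.4],t[0]-[164.1,213.1],t[1,0]-170]
if __name__=="__main__":
  for n,f,x0 in (("rack",rack,[.6,-.25,.1,.02]),("sq",sq,[.6,0,0]),("rd",rd,[.6,.2,0])):
    r=least_squares(f,x0,x_scale=.01,loss="soft_l1"); print(n,np.round(r.x,4),np.round(f(r.x).reshape(-1,2) if n!="rd" else f(r.x),1).tolist())
E
python3 fit.py
```

```text
rack [ 0.52   -0.2874  0.2219 -0.0045] [[-0.7, 0.3], [0.1, 0.2], [0.2, 0.4], [-0.8, -0.3], [0.0, 0.1], [-0.5, 0.8], [-0.2, -0.1], [-1.0, 0.1], [-1.1, -0.4], [0.5, 0.4], [-0.9, -0.8]]
sq [ 0.5099  0.0058 -0.1001] [[-0.1, -0.2], [1.3, 0.7], [0.2, 0.7], [-0.5, 0.6], [-1.5, 1.6], [-1.5, -0.7], [0.7, -0.2], [0.5, 1.0]]
rd [0.5333 0.2874 0.0034] [0.2, 1.2, -0.3, 0.3, 0.0]
```

```bash
cat > plan.py <<'E'
from fit import *
from scipy.spatial.transform import Rotation as Ro
rk=least_squares(rack,[.6,-.25,.1,.02],x_scale=.01,loss="soft_l1").x
ts=least_squares(sq,[.6,0,0],x_scale=.01,loss="soft_l1").x
tr=least_squares(rd,[.6,.2,0],x_scale=.01,loss="soft_l1").x
def tool(yaw): # tool axes: x=-d, y level
    R=Rz(yaw)@R30; x=-R[:,2]; y=R[:,1]; return np.c_[x,y,np.cross(x,y)]
def grasp_tcp(k,back=.014,up=0.): # TCP 5 mm ahead of grasp point
    h=W(rk,[[.0385,.065*k,.1546]])[0]; d=(Rz(rk[2])@R30)[:,2]
    return h-d*(back+.005)+d*up
def tub_tcp(t,foot_depth,yoff=0,xoff=0.,gl=.146): # foot at depth below mouth
    R=Rz(t[2])@R30
    return tubpts(t,[[xoff,yoff,-foot_depth+gl-.005]])[0]
E
python3 - <<'E'
from plan import *
from bench import manip
s=manip.state(); P=s["eef_pos"];R=Ro.from_quat(s["tool_rot"])
for k in (1,0,-1): print("grasp",k,np.round((grasp_tcp(k)-P)*1e3,0),"abs",np.round(grasp_tcp(k)*1e3))
print("turn to rack yaw",np.round((Ro.from_matrix(tool(rk[2]))*R.inv()).as_rotvec(),3))
for n,t in (("sq",ts),("rd",tr)):
  print(n,"foot at mouth+25, abs tcp",np.round(tub_tcp(t,-.025)*1e3),"turn from rack",np.round((Ro.from_matrix(tool(t[2]))*Ro.from_matrix(tool(rk[2])).inv()).as_rotvec(),3),"d",np.round((Rz(t[2])@R30)[:,2],3),np.round((Rz(t[2])@R30)[:,0],3))
print("rack d",np.round((Rz(rk[2])@R30)[:,2],3))
im=np.load("s0.npy").astype(float).mean(2)
for hh in (75,85,95,105,115): print(hh,np.round(proj(S,tubpts(ts,[[x,.065,-hh/1e3] for x in(-.015,0.,.015)])),1).tolist(), "rd",np.round(proj(S,tubpts(tr,[[0,.022,-hh/1e3],[0,0,-hh/1e3],[0,-.022,-hh/1e3]])),1).tolist())
# intensity along the +y wall inner, going down
for h in range(0,130,5):
    v=[]
    for x in(-.008,0,.008):
        u=proj(S,tubpts(ts,[[x,.065,-h/1e3]]))[0]; v.append(cv2.getRectSubPix(im.astype(np.float32),(1,1),tuple(map(float,u)))[0,0])
    u=proj(S,tubpts(tr,[[.0,.022,-h/1e3]]))[0]
    print(h,np.round(v),"rd",np.round(cv2.getRectSubPix(im.astype(np.float32),(1,1),tuple(map(float,u)))[0,0]),end="; ")
E
```

```text
grasp 1 [376. 387. -98.] abs [ 534. -218.  138.]
grasp 0 [390. 324. -98.] abs [ 548. -281.  138.]
grasp -1 [404. 260. -98.] abs [ 563. -344.  138.]
turn to rack yaw [-0.124  0.509 -0.033]
sq foot at mouth+25, abs tcp [593.  -3. 271.] turn from rack [ 0.    -0.    -0.322] d [ 0.497 -0.05   0.866] [ 0.862 -0.087 -0.5  ]
rd foot at mouth+25, abs tcp [616. 288. 271.] turn from rack [ 0.    -0.    -0.219] d [0.5   0.002 0.866] [ 0.866  0.003 -0.5  ]
rack d [0.488 0.11  0.866]
75 [[247.6, 174.1], [250.4, 176.9], [253.2, 179.7]] rd [[283.2, 140.3], [280.7, 143.7], [278.1, 147.1]]
85 [[246.6, 175.0], [249.4, 177.7], [252.1, 180.5]] rd [[282.0, 141.4], [279.5, 144.7], [277.0, 148.1]]
95 [[245.7, 175.8], [248.4, 178.6], [251.1, 181.3]] rd [[280.9, 142.4], [278.4, 145.7], [275.8, 149.1]]
105 [[244.7, 176.7], [247.4, 179.4], [250.1, 182.1]] rd [[279.8, 143.4], [277.2, 146.7], [274.7, 150.1]]
115 [[243.7, 177.5], [246.4, 180.2], [249.1, 183.0]] rd [[278.6, 144.4], [276.1, 147.8], [273.6, 151.1]]
0 [116. 114. 113.] rd 92.0; 5 [82. 83. 81.] rd 77.0; 10 [75. 74. 74.] rd 80.0; 15 [76. 76. 76.] rd 81.0; 20 [77. 77. 77.] rd 81.0; 25 [78. 77. 77.] rd 81.0; 30 [77. 76. 77.] rd 80.0; 35 [77. 77. 78.] rd 78.0; 40 [77. 77. 77.] rd 86.0; 45 [77. 77. 77.] rd 116.0; 50 [77. 77. 77.] rd 131.0; 55 [78. 77. 78.] rd 105.0; 60 [78. 77. 77.] rd 85.0; 65 [77. 77. 77.] rd 86.0; 70 [78. 78. 78.] rd 87.0; 75 [78. 78. 78.] rd 88.0; 80 [77. 78. 78.] rd 87.0; 85 [77. 78. 78.] rd 87.0; 90 [78. 78. 79.] rd 87.0; 95 [79. 79. 79.] rd 87.0; 100 [80. 80. 81.] rd 87.0; 105 [81. 80. 82.] rd 87.0; 110 [68. 72. 71.] rd 87.0; 115 [51. 56. 55.] rd 87.0; 120 [39. 42. 43.] rd 87.0; 125 [35. 38. 38.] rd 86.0;
```

Request:
{"op": "servo_tool", "data": {
  "rows": [
    {"tx":15,"ty":12,"tz":45,"hand":-0.1},
    {"tx":40,"ty":35,"tz":80,"hand":-0.1},
    {"tx":70,"ty":60,"tz":110,"hand":-0.1},
    {"tx":105,"ty":90,"tz":130,"wx":-0.02,"wy":0.08,"wz":-0.005,"hand":-0.1},
    {"tx":140,"ty":122,"tz":140,"wx":-0.04,"wy":0.16,"wz":-0.01,"hand":-0.1},
    {"tx":175,"ty":154,"tz":140,"wx":-0.06,"wy":0.25,"wz":-0.016,"hand":-0.1},
    {"tx":210,"ty":186,"tz":140,"wx":-0.08,"wy":0.33,"wz":-0.021,"hand":-0.1},
    {"tx":245,"ty":218,"tz":140,"wx":-0.1,"wy":0.41,"wz":-0.026,"hand":-0.1},
    {"tx":280,"ty":250,"tz":140,"wx":-0.124,"wy":0.509,"wz":-0.033,"hand":-0.1},
    {"tx":315,"ty":282,"tz":140,"wx":-0.124,"wy":0.509,"wz":-0.033,"hand":-0.1}
  ],
  "grip_force": 50
}}

```text
schema error: expected keys tx, ty, tz, wx, wy, wz, hand
```

Request:
{"op": "servo_tool", "data": {
  "rows": [
    {"tx":15,"ty":12,"tz":45,"wx":0,"wy":0,"wz":0,"hand":-0.1},
    {"tx":40,"ty":35,"tz":80,"wx":0,"wy":0,"wz":0,"hand":-0.1},
    {"tx":70,"ty":60,"tz":110,"wx":0,"wy":0,"wz":0,"hand":-0.1},
    {"tx":105,"ty":90,"tz":130,"wx":-0.02,"wy":0.08,"wz":-0.005,"hand":-0.1},
    {"tx":140,"ty":122,"tz":140,"wx":-0.04,"wy":0.16,"wz":-0.01,"hand":-0.1},
    {"tx":175,"ty":154,"tz":140,"wx":-0.06,"wy":0.25,"wz":-0.016,"hand":-0.1},
    {"tx":210,"ty":186,"tz":140,"wx":-0.08,"wy":0.33,"wz":-0.021,"hand":-0.1},
    {"tx":245,"ty":218,"tz":140,"wx":-0.1,"wy":0.41,"wz":-0.026,"hand":-0.1},
    {"tx":280,"ty":250,"tz":140,"wx":-0.124,"wy":0.509,"wz":-0.033,"hand":-0.1},
    {"tx":315,"ty":282,"tz":140,"wx":-0.124,"wy":0.509,"wz":-0.033,"hand":-0.1}
  ],
  "grip_force": 50
}}

```text
time: 1.7
eef_pos: [0.4754, -0.3202, 0.3738]
tool_rot: [-0.096, 0.862, 0.057, 0.494]
force: [1.0, -0.9, -0.7]
grip_width: 0.548
```

Request:
{"op": "servo_tool", "data": {
  "rows": [
    {"tx":35,"ty":26,"tz":0,"wx":0,"wy":0,"wz":0,"hand":-0.1},
    {"tx":70,"ty":52,"tz":0,"wx":0,"wy":0,"wz":0,"hand":-0.1},
    {"tx":105,"ty":80,"tz":0,"wx":0,"wy":0,"wz":0,"hand":-0.1},
    {"tx":138,"ty":105,"tz":-25,"wx":0,"wy":0,"wz":0,"hand":-0.1},
    {"tx":159,"ty":127,"tz":-66,"wx":0,"wy":0,"wz":0,"hand":-0.1},
    {"tx":142,"ty":123,"tz":-96,"wx":0,"wy":0,"wz":0,"hand":-0.1},
    {"tx":125,"ty":120,"tz":-126,"wx":0,"wy":0,"wz":0,"hand":-0.1},
    {"tx":108,"ty":116,"tz":-157,"wx":0,"wy":0,"wz":0,"hand":-0.1},
    {"tx":90,"ty":112,"tz":-187,"wx":0,"wy":0,"wz":0,"hand":-0.1},
    {"tx":90,"ty":112,"tz":-187,"wx":0,"wy":0,"wz":0,"hand":-0.1}
  ]
}}

```text
time: 2.7
eef_pos: [0.5589, -0.2104, 0.1856]
tool_rot: [-0.094, 0.863, 0.056, 0.492]
force: [0.5, -0.2, 0.4]
grip_width: 0.55
```

Run:
```python
from plan import *
from bench import manip,viewer
s=manip.state();P=s["eef_pos"];print(np.round(P,4),np.round(s["force"],1),np.round(s["joint_positions"],2))
T_=Ro.from_quat(s["tool_rot"]);print(np.round((Ro.from_matrix(tool(rk[2]))*T_.inv()).as_rotvec(),3))
print(np.round((grasp_tcp(1)-P)*1e3))
a=crop(viewer.camera("scene"),150,130,290,294,3.6);b=crop(viewer.camera("top"),290,150,400,294,2.6)
cv2.imwrite("pics/c.png",canvas([a,b],True))
```

```text
[ 0.5589 -0.2104  0.1856] [ 0.5 -0.2  0.4] [-0.03  0.62  0.13  0.12 -1.6  -1.35]
[-0.002 -0.011  0.002]
[-25.  -7. -47.]
```

View pics/c.png

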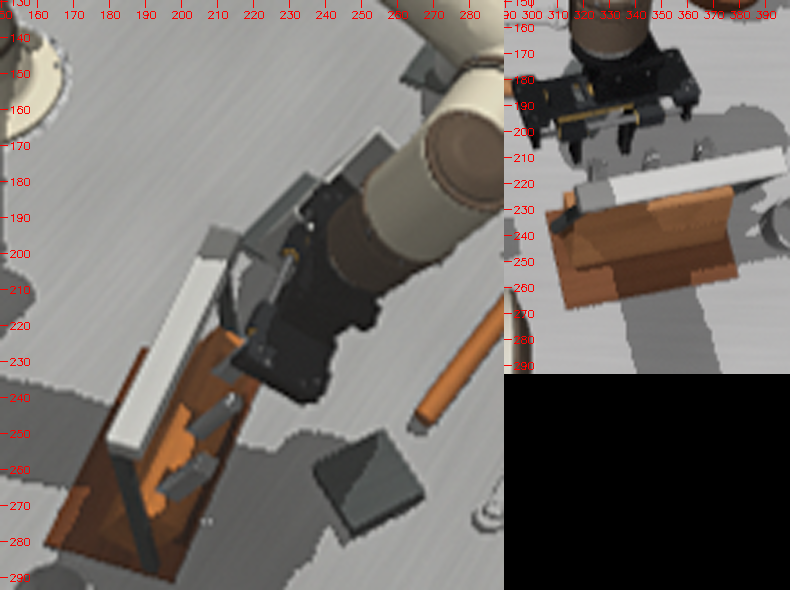

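Request:
{"op": "servo_tool", "data": {
  "rows": [
    {"tx":-6,"ty":-2,"tz":-12,"wx":0,"wy":-0.003,"wz":0,"hand":-0.1},
    {"tx":-12,"ty":-4,"tz":-23,"wx":0,"wy":-0.006,"wz":0,"hand":-0.1},
    {"tx":-18,"ty":-5,"tz":-34,"wx":0,"wy":-0.01,"wz":0,"hand":-0.1},
    {"tx":-25,"ty":-7,"tz":-47,"wx":0,"wy":-0.01,"wz":0,"hand":-0.1},
    {"tx":-25,"ty":-7,"tz":-47,"wx":0,"wy":-0.01,"wz":0,"hand":-0.1},
    {"tx":-25,"ty":-7,"tz":-47,"wx":0,"wy":-0.01,"wz":0,"hand":1},
    {"tx":-25,"ty":-7,"tz":-47,"wx":0,"wy":-0.01,"wz":0,"hand":1},
    {"tx":-25,"ty":-7,"tz":-47,"wx":0,"wy":-0.01,"wz":0,"hand":1},
    {"tx":-25,"ty":-7,"tz":-47,"wx":0,"wy":-0.01,"wz":0,"hand":1},
    {"tx":-25,"ty":-7,"tz":-47,"wx":0,"wy":-0.01,"wz":0,"hand":1}
  ],
  "grip_force": 55
}}

```text
time: 3.8
eef_pos: [0.5384, -0.2174, 0.1429]
tool_rot: [-0.096, 0.858, 0.055, 0.501]
force: [1.1, 2.3, 1.4]
grip_width: 0.205
```

Request:
{"op": "servo_tool", "data": {
  "rows": [
    {"tx":3,"ty":0.5,"tz":4,"wx":0,"wy":0,"wz":0,"hand":1},
    {"tx":7,"ty":1.5,"tz":13,"wx":0,"wy":0,"wz":0,"hand":1},
    {"tx":15,"ty":3,"tz":26,"wx":0,"wy":0,"wz":0,"hand":1},
    {"tx":22,"ty":5,"tz":39,"wx":0,"wy":0,"wz":0,"hand":1},
    {"tx":29,"ty":6.5,"tz":52,"wx":0,"wy":0,"wz":0,"hand":1},
    {"tx":37,"ty":8,"tz":65,"wx":0,"wy":0,"wz":0,"hand":1},
    {"tx":44,"ty":10,"tz":78,"wx":0,"wy":0,"wz":0,"hand":1},
    {"tx":51,"ty":11.5,"tz":91,"wx":0,"wy":0,"wz":0,"hand":1},
    {"tx":56,"ty":12.5,"tz":100,"wx":0,"wy":0,"wz":0,"hand":1},
    {"tx":56,"ty":12.5,"tz":100,"wx":0,"wy":0,"wz":0,"hand":1}
  ]
}}

```text
time: 4.8
eef_pos: [0.5955, -0.2051, 0.2437]
tool_rot: [-0.097, 0.857, 0.055, 0.503]
force: [0.1, 0.8, -3.0]
grip_width: 0.203
```

```bash
cat >> plan.py <<'E'
def status(t=None,**kw):
    from bench import manip
    s=manip.state();P=s["eef_pos"];Rt=Ro.from_quat(s["tool_rot"])
    print("t",round(s["time"],2),"P",np.round(P*1e3,1),"F",np.round(s["force"],1),"M",np.round(s["moment"],2),"w",round(s["grip_width"],3))
    if t is not None:
        print("turn",np.round((Ro.from_matrix(tool(t[2]))*Rt.inv()).as_rotvec(),3))
        for d in kw["depths"]: print("depth",d,"shift",np.round((tub_tcp(t,d,kw["yoff"],kw["xoff"],kw["gl"])-P)*1e3,1))
E
python3 - <<'E'
from plan import *
status(ts,depths=(-.03,0.0,.07,.1),yoff=.030,xoff=.005,gl=.152)
from bench import viewer
a=crop(viewer.camera("scene"),150,130,290,294,3.6);b=crop(viewer.camera("top"),290,150,400,294,2.6)
cv2.imwrite("pics/d.png",canvas([a,b],True))
E
```

```text
t 4.8 P [ 595.5 -205.1  243.7] F [ 0.1  0.8 -3. ] M [ 0.28 -1.46  0.01] w 0.203
turn [ 0.003  0.013 -0.323]
depth -0.03 shift [  9.8 231.4  34.1]
depth 0.0 shift [ -5.1 232.9   8.1]
depth 0.07 shift [-39.9 236.4 -52.5]
depth 0.1 shift [-54.9 237.9 -78.5]
```

View pics/d.png

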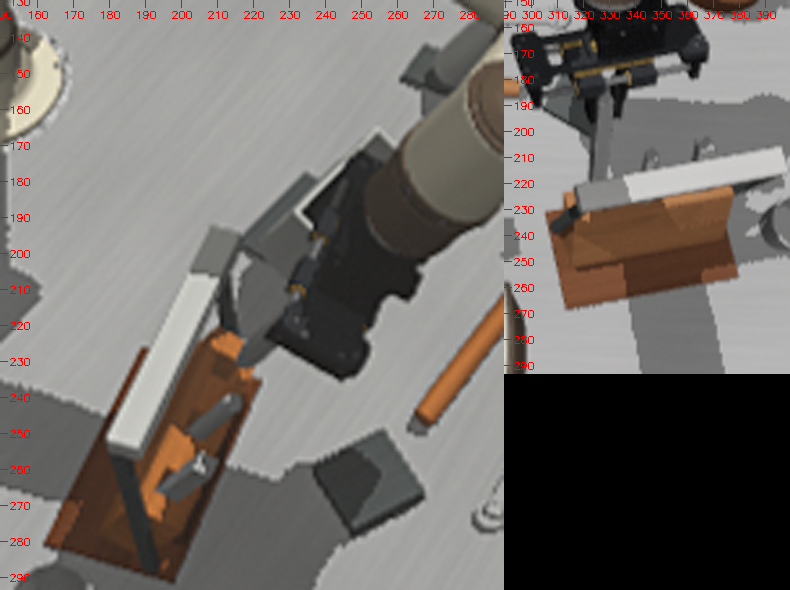

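Request:
{"op": "servo_tool", "data": {
  "rows": [
    {"tx":10,"ty":2,"tz":18,"wx":0,"wy":0,"wz":0,"hand":1},
    {"tx":20,"ty":8,"tz":40,"wx":0,"wy":0,"wz":0,"hand":1},
    {"tx":25,"ty":40,"tz":50,"wx":0,"wy":0,"wz":-0.02,"hand":1},
    {"tx":25,"ty":80,"tz":50,"wx":0,"wy":0.005,"wz":-0.09,"hand":1},
    {"tx":25,"ty":120,"tz":50,"wx":0,"wy":0.01,"wz":-0.16,"hand":1},
    {"tx":20,"ty":160,"tz":50,"wx":0,"wy":0.013,"wz":-0.24,"hand":1},
    {"tx":15,"ty":195,"tz":45,"wx":0.003,"wy":0.013,"wz":-0.3,"hand":1},
    {"tx":12,"ty":220,"tz":38,"wx":0.003,"wy":0.013,"wz":-0.323,"hand":1},
    {"tx":10,"ty":231,"tz":34,"wx":0.003,"wy":0.013,"wz":-0.323,"hand":1},
    {"tx":10,"ty":231,"tz":34,"wx":0.003,"wy":0.013,"wz":-0.323,"hand":1}
  ]
}}

```text
time: 5.9
eef_pos: [0.6035, 0.0267, 0.2755]
tool_rot: [0.043, 0.866, -0.024, 0.497]
force: [-0.3, 0.3, -2.4]
grip_width: 0.202
```

Run:
```python
from plan import *
status(ts,depths=(-.03,0.0,.07,.1),yoff=.030,xoff=.005,gl=.152)
from bench import viewer
a=crop(viewer.camera("scene"),190,110,310,230,3.9);b=crop(viewer.camera("top"),200,150,300,270,3.0)
cv2.imwrite("pics/e.png",canvas([a,b],True))
```

```text
t 5.9 P [603.5  26.7 275.5] F [-0.3  0.3 -2.4] M [-0.25 -1.57  0.04] w 0.202
turn [-0.001 -0.006 -0.001]
depth -0.03 shift [ 1.8 -0.4  2.3]
depth 0.0 shift [-13.1   1.1 -23.7]
depth 0.07 shift [-48.    4.6 -84.3]
depth 0.1 shift [ -62.9    6.1 -110.3]
```

View pics/e.png

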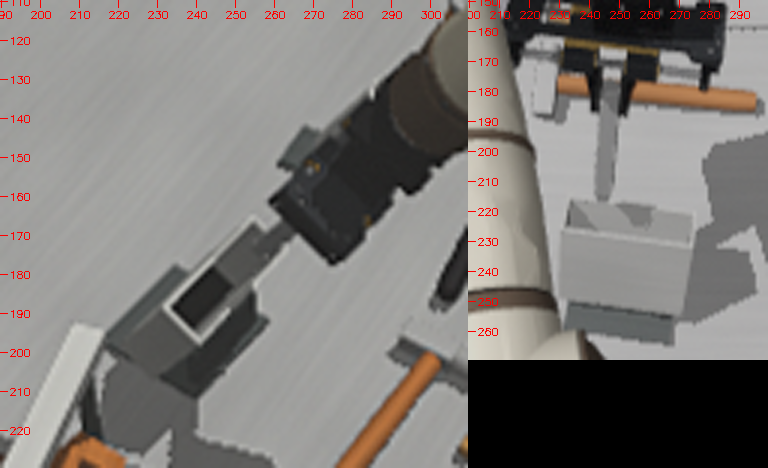

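Run:
```python
from plan import *
for x in (-.006,.005,.011): print(x,*[np.round(proj(c,tubpts(ts,[[x,.03,.03]]))[0],1) for c in (S,T)], *[np.round(proj(c,tubpts(ts,[[x,.03,0]]))[0],1) for c in (S,T)])
```

```text
-0.006 [254.7 172.2] [243.7 217.7] [251.5 175. ] [243.3 223.8]
0.005 [256.9 174.4] [244.2 215. ] [253.6 177.1] [243.8 221.1]
0.011 [258.1 175.5] [244.4 213.5] [254.8 178.3] [244.  219.6]
```

Request:
{"op": "servo_tool", "data": {
  "rows": [
    {"tx":-4,"ty":0,"tz":-8,"wx":0,"wy":-0.006,"wz":0,"hand":1},
    {"tx":-8,"ty":1,"tz":-16,"wx":0,"wy":-0.006,"wz":0,"hand":1},
    {"tx":-13,"ty":1,"tz":-24,"wx":0,"wy":-0.006,"wz":0,"hand":1},
    {"tx":-18,"ty":2,"tz":-32,"wx":0,"wy":-0.006,"wz":0,"hand":1},
    {"tx":-22,"ty":2,"tz":-40,"wx":0,"wy":-0.006,"wz":0,"hand":1},
    {"tx":-27,"ty":3,"tz":-48,"wx":0,"wy":-0.006,"wz":0,"hand":1},
    {"tx":-31,"ty":3,"tz":-56,"wx":0,"wy":-0.006,"wz":0,"hand":1},
    {"tx":-36,"ty":4,"tz":-64,"wx":0,"wy":-0.006,"wz":0,"hand":1},
    {"tx":-40,"ty":4,"tz":-71,"wx":0,"wy":-0.006,"wz":0,"hand":1},
    {"tx":-43,"ty":4,"tz":-76,"wx":0,"wy":-0.006,"wz":0,"hand":1}
  ]
}}

```text
time: 7.0
eef_pos: [0.5606, 0.0299, 0.1999]
tool_rot: [0.044, 0.864, -0.024, 0.5]
force: [-0.2, 0.2, -2.9]
grip_width: 0.202
```

Run:
```python
from plan import *
status(ts,depths=(.07,.09,.1),yoff=.030,xoff=.005,gl=.152)
```

```text
t 7.0 P [560.6  29.9 199.9] F [-0.2  0.2 -2.9] M [-0.19 -1.52  0.02] w 0.202
turn [-0.002  0.002  0.001]
depth 0.07 shift [-5.1  1.4 -8.7]
depth 0.09 shift [-15.1   2.4 -26. ]
depth 0.1 shift [-20.    2.9 -34.7]
```

Request:
{"op": "servo_tool", "data": {
  "rows": [
    {"tx":-1.5,"ty":0,"tz":-2.5,"wx":0,"wy":0,"wz":0,"hand":1},
    {"tx":-3,"ty":0,"tz":-5,"wx":0,"wy":0,"wz":0,"hand":1},
    {"tx":-4.5,"ty":0.5,"tz":-7.5,"wx":0,"wy":0,"wz":0,"hand":1},
    {"tx":-6,"ty":0.5,"tz":-10,"wx":0,"wy":0,"wz":0,"hand":1},
    {"tx":-7.5,"ty":1,"tz":-12.5,"wx":0,"wy":0,"wz":0,"hand":1},
    {"tx":-9,"ty":1,"tz":-15,"wx":0,"wy":0,"wz":0,"hand":1},
    {"tx":-10.5,"ty":1,"tz":-17.5,"wx":0,"wy":0,"wz":0,"hand":1},
    {"tx":-12,"ty":1.5,"tz":-20,"wx":0,"wy":0,"wz":0,"hand":1},
    {"tx":-13.5,"ty":1.5,"tz":-22.5,"wx":0,"wy":0,"wz":0,"hand":1},
    {"tx":-14.5,"ty":1.5,"tz":-25,"wx":0,"wy":0,"wz":0,"hand":1}
  ]
}}

```text
time: 8.0
eef_pos: [0.5465, 0.0314, 0.1754]
tool_rot: [0.044, 0.864, -0.024, 0.501]
force: [-0.2, -0.3, -2.0]
grip_width: 0.203
```

Request:
{"op": "servo_tool", "data": {
  "rows": [
    {"tx":-0.5,"ty":0,"tz":-0.9,"wx":0,"wy":0,"wz":0,"hand":1},
    {"tx":-1,"ty":0,"tz":-1.8,"wx":0,"wy":0,"wz":0,"hand":1},
    {"tx":-1.5,"ty":0,"tz":-2.7,"wx":0,"wy":0,"wz":0,"hand":1},
    {"tx":-2,"ty":0.2,"tz":-3.6,"wx":0,"wy":0,"wz":0,"hand":1},
    {"tx":-2.5,"ty":0.2,"tz":-4.4,"wx":0,"wy":0,"wz":0,"hand":1},
    {"tx":-3,"ty":0.3,"tz":-5.2,"wx":0,"wy":0,"wz":0,"hand":1},
    {"tx":-3.5,"ty":0.3,"tz":-6.1,"wx":0,"wy":0,"wz":0,"hand":1},
    {"tx":-4,"ty":0.4,"tz":-7,"wx":0,"wy":0,"wz":0,"hand":1},
    {"tx":-4.5,"ty":0.5,"tz":-7.8,"wx":0,"wy":0,"wz":0,"hand":1},
    {"tx":-5,"ty":0.5,"tz":-8.7,"wx":0,"wy":0,"wz":0,"hand":1}
  ]
}}

```text
time: 9.0
eef_pos: [0.5416, 0.0319, 0.1668]
tool_rot: [0.044, 0.864, -0.024, 0.501]
force: [-0.1, -1.0, -2.0]
grip_width: 0.204
```

Depth ≈ 98.5 mm, no contact yet. Next 6 mm.

Request:
{"op": "servo_tool", "data": {
  "rows": [
    {"tx":-0.3,"ty":0,"tz":-0.5,"wx":0,"wy":0,"wz":0,"hand":1},
    {"tx":-0.6,"ty":0,"tz":-1.0,"wx":0,"wy":0,"wz":0,"hand":1},
    {"tx":-0.9,"ty":0,"tz":-1.6,"wx":0,"wy":0,"wz":0,"hand":1},
    {"tx":-1.2,"ty":0.1,"tz":-2.1,"wx":0,"wy":0,"wz":0,"hand":1},
    {"tx":-1.5,"ty":0.1,"tz":-2.6,"wx":0,"wy":0,"wz":0,"hand":1},
    {"tx":-1.8,"ty":0.2,"tz":-3.1,"wx":0,"wy":0,"wz":0,"hand":1},
    {"tx":-2.1,"ty":0.2,"tz":-3.6,"wx":0,"wy":0,"wz":0,"hand":1},
    {"tx":-2.4,"ty":0.2,"tz":-4.2,"wx":0,"wy":0,"wz":0,"hand":1},
    {"tx":-2.7,"ty":0.3,"tz":-4.7,"wx":0,"wy":0,"wz":0,"hand":1},
    {"tx":-3,"ty":0.3,"tz":-5.2,"wx":0,"wy":0,"wz":0,"hand":1}
  ]
}}

```text
time: 10.0
eef_pos: [0.5386, 0.0322, 0.1616]
tool_rot: [0.044, 0.864, -0.024, 0.501]
force: [-0.5, 0.8, -3.4]
grip_width: 0.201
```

Request:
{"op": "servo_tool", "data": {
  "rows": [
    {"tx":-0.3,"ty":0,"tz":-0.5,"wx":0,"wy":0,"wz":0,"hand":1},
    {"tx":-0.6,"ty":0,"tz":-1.0,"wx":0,"wy":0,"wz":0,"hand":1},
    {"tx":-0.9,"ty":0,"tz":-1.6,"wx":0,"wy":0,"wz":0,"hand":1},
    {"tx":-1.2,"ty":0.1,"tz":-2.1,"wx":0,"wy":0,"wz":0,"hand":1},
    {"tx":-1.5,"ty":0.1,"tz":-2.6,"wx":0,"wy":0,"wz":0,"hand":1},
    {"tx":-1.8,"ty":0.2,"tz":-3.1,"wx":0,"wy":0,"wz":0,"hand":1},
    {"tx":-2.1,"ty":0.2,"tz":-3.6,"wx":0,"wy":0,"wz":0,"hand":1},
    {"tx":-2.4,"ty":0.2,"tz":-4.2,"wx":0,"wy":0,"wz":0,"hand":1},
    {"tx":-2.4,"ty":0.3,"tz":-4.2,"wx":0,"wy":0,"wz":0,"hand":1},
    {"tx":-2.4,"ty":0.3,"tz":-4.2,"wx":0,"wy":0,"wz":0,"hand":1}
  ]
}}

```text
time: 11.0
eef_pos: [0.5363, 0.0324, 0.1575]
tool_rot: [0.044, 0.864, -0.024, 0.501]
force: [-0.5, 0.7, -2.6]
grip_width: 0.197
```

Request:
{"op": "servo_tool", "data": {
  "rows": [
    {"tx":-0.3,"ty":0,"tz":-0.5,"wx":0,"wy":0,"wz":0,"hand":1},
    {"tx":-0.6,"ty":0,"tz":-1.0,"wx":0,"wy":0,"wz":0,"hand":1},
    {"tx":-0.9,"ty":0,"tz":-1.6,"wx":0,"wy":0,"wz":0,"hand":1},
    {"tx":-1.2,"ty":0.1,"tz":-2.1,"wx":0,"wy":0,"wz":0,"hand":1},
    {"tx":-1.5,"ty":0.1,"tz":-2.6,"wx":0,"wy":0,"wz":0,"hand":1},
    {"tx":-1.8,"ty":0.2,"tz":-3.1,"wx":0,"wy":0,"wz":0,"hand":1},
    {"tx":-2.0,"ty":0.2,"tz":-3.5,"wx":0,"wy":0,"wz":0,"hand":1},
    {"tx":-2.0,"ty":0.2,"tz":-3.5,"wx":0,"wy":0,"wz":0,"hand":1},
    {"tx":-2.0,"ty":0.2,"tz":-3.5,"wx":0,"wy":0,"wz":0,"hand":1},
    {"tx":-2.0,"ty":0.2,"tz":-3.5,"wx":0,"wy":0,"wz":0,"hand":1}
  ]
}}

```text
time: 12.0
eef_pos: [0.5343, 0.0327, 0.154]
tool_rot: [0.044, 0.864, -0.024, 0.501]
force: [-0.0, 1.1, -3.6]
grip_width: 0.208
```

Request:
{"op": "servo_tool", "data": {
  "rows": [
    {"tx":-0.3,"ty":0,"tz":-0.5,"wx":0,"wy":0,"wz":0,"hand":1},
    {"tx":-0.6,"ty":0,"tz":-1.0,"wx":0,"wy":0,"wz":0,"hand":1},
    {"tx":-0.9,"ty":0,"tz":-1.6,"wx":0,"wy":0,"wz":0,"hand":1},
    {"tx":-1.2,"ty":0.1,"tz":-2.1,"wx":0,"wy":0,"wz":0,"hand":1},
    {"tx":-1.5,"ty":0.1,"tz":-2.6,"wx":0,"wy":0,"wz":0,"hand":1},
    {"tx":-1.8,"ty":0.2,"tz":-3.1,"wx":0,"wy":0,"wz":0,"hand":1},
    {"tx":-2.0,"ty":0.2,"tz":-3.5,"wx":0,"wy":0,"wz":0,"hand":1},
    {"tx":-2.0,"ty":0.2,"tz":-3.5,"wx":0,"wy":0,"wz":0,"hand":1},
    {"tx":-2.0,"ty":0.2,"tz":-3.5,"wx":0,"wy":0,"wz":0,"hand":1},
    {"tx":-2.0,"ty":0.2,"tz":-3.5,"wx":0,"wy":0,"wz":0,"hand":1}
  ]
}}

```text
time: 13.0
eef_pos: [0.5325, 0.0328, 0.1507]
tool_rot: [0.044, 0.864, -0.024, 0.501]
force: [1.1, -0.1, 0.5]
grip_width: 0.201
```

Request:
{"op": "servo_tool", "data": {
  "rows": [
    {"tx":-0.2,"ty":0,"tz":-0.3,"wx":0,"wy":0,"wz":0,"hand":1},
    {"tx":-0.4,"ty":0,"tz":-0.7,"wx":0,"wy":0,"wz":0,"hand":1},
    {"tx":-0.6,"ty":0,"tz":-1.0,"wx":0,"wy":0,"wz":0,"hand":1},
    {"tx":-0.8,"ty":0.1,"tz":-1.3,"wx":0,"wy":0,"wz":0,"hand":1},
    {"tx":-0.8,"ty":0.1,"tz":-1.3,"wx":0,"wy":0,"wz":0,"hand":1},
    {"tx":-0.8,"ty":0.1,"tz":-1.3,"wx":0,"wy":0,"wz":0,"hand":1},
    {"tx":-0.8,"ty":0.1,"tz":-1.3,"wx":0,"wy":0,"wz":0,"hand":1},
    {"tx":-0.8,"ty":0.1,"tz":-1.3,"wx":0,"wy":0,"wz":0,"hand":1},
    {"tx":-0.8,"ty":0.1,"tz":-1.3,"wx":0,"wy":0,"wz":0,"hand":1},
    {"tx":-0.8,"ty":0.1,"tz":-1.3,"wx":0,"wy":0,"wz":0,"hand":1}
  ]
}}

```text
time: 14.0
eef_pos: [0.5316, 0.0329, 0.1492]
tool_rot: [0.044, 0.864, -0.024, 0.501]
force: [3.1, -0.8, 2.9]
grip_width: 0.202
```

Run:
```python
from plan import *
status(ts,depths=(.115,.12),yoff=.030,xoff=.005,gl=.152)
```

```text
t 14.0 P [531.6  32.9 149.2] F [ 3.1 -0.8  2.9] M [-0.22 -1.45  0.06] w 0.202
turn [-0.002  0.003  0.001]
depth 0.115 shift [1.6 0.6 3. ]
depth 0.12 shift [-0.9  0.9 -1.3]
```

Request:
{"op": "servo_tool", "data": {
  "rows": [
    {"tx":0,"ty":0,"tz":0,"wx":0,"wy":0,"wz":0,"hand":0.5},
    {"tx":0,"ty":0,"tz":0,"wx":0,"wy":0,"wz":0,"hand":0.3},
    {"tx":0,"ty":0,"tz":0,"wx":0,"wy":0,"wz":0,"hand":0.1},
    {"tx":0,"ty":0,"tz":0,"wx":0,"wy":0,"wz":0,"hand":-0.1},
    {"tx":0,"ty":0,"tz":0,"wx":0,"wy":0,"wz":0,"hand":-0.1},
    {"tx":0,"ty":0,"tz":0,"wx":0,"wy":0,"wz":0,"hand":-0.1},
    {"tx":6,"ty":-0.5,"tz":10,"wx":0,"wy":0,"wz":0,"hand":-0.1},
    {"tx":16,"ty":-1.5,"tz":28,"wx":0,"wy":0,"wz":0,"hand":-0.1},
    {"tx":31,"ty":-3,"tz":54,"wx":0,"wy":0,"wz":0,"hand":-0.1},
    {"tx":50,"ty":-5,"tz":87,"wx":0,"wy":0,"wz":0,"hand":-0.1}
  ]
}}

```text
time: 15.0
eef_pos: [0.5815, 0.0278, 0.2372]
tool_rot: [0.044, 0.865, -0.025, 0.5]
force: [1.8, 0.1, -1.1]
grip_width: 0.551
```

Run:
```python
from plan import *
status()
from bench import manip,viewer
s=manip.state();P=s["eef_pos"];Rt=Ro.from_quat(s["tool_rot"])
print("turn",np.round((Ro.from_matrix(tool(rk[2]))*Rt.inv()).as_rotvec(),3))
for u in (.2,.06,0): print(u,np.round((grasp_tcp(-1,.012,u)-P)*1e3,1))
a=crop(viewer.camera("scene"),190,110,310,230,3.9);b=crop(viewer.camera("top"),200,150,300,270,3.0)
cv2.imwrite("pics/f.png",canvas([a,b],True))
```

```text
t 15.0 P [581.5  27.8 237.2] F [ 1.8  0.1 -1.1] M [-0.09 -1.13 -0.06] w 0.551
turn [-0.002  0.001  0.323]
0.2 [  79.6 -350.    75.8]
0.06 [  11.4 -365.4  -45.4]
0 [ -17.9 -372.   -97.4]
```

View pics/f.png

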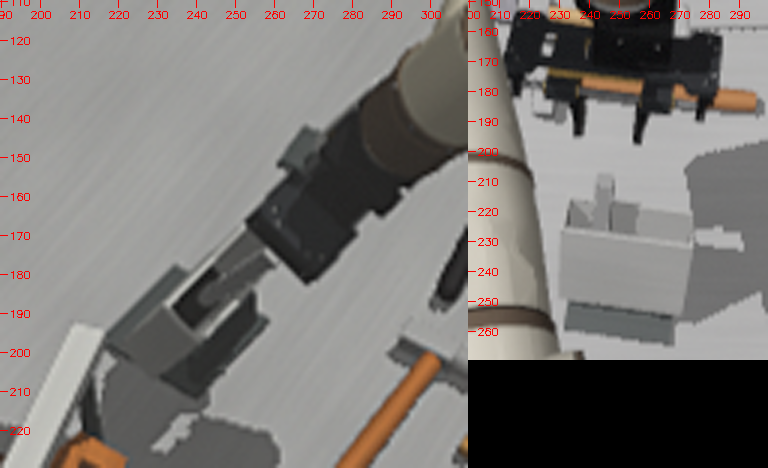

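Request:
{"op": "servo_tool", "data": {
  "rows": [
    {"tx":20,"ty":-10,"tz":40,"wx":0,"wy":0,"wz":0.02,"hand":-0.1},
    {"tx":45,"ty":-40,"tz":70,"wx":0,"wy":0,"wz":0.06,"hand":-0.1},
    {"tx":60,"ty":-85,"tz":76,"wx":0,"wy":0,"wz":0.1,"hand":-0.1},
    {"tx":70,"ty":-130,"tz":76,"wx":0,"wy":0,"wz":0.15,"hand":-0.1},
    {"tx":80,"ty":-175,"tz":76,"wx":0,"wy":0,"wz":0.2,"hand":-0.1},
    {"tx":80,"ty":-220,"tz":76,"wx":0,"wy":0,"wz":0.25,"hand":-0.1},
    {"tx":80,"ty":-265,"tz":76,"wx":0,"wy":0,"wz":0.3,"hand":-0.1},
    {"tx":80,"ty":-310,"tz":76,"wx":0,"wy":0,"wz":0.323,"hand":-0.1},
    {"tx":80,"ty":-350,"tz":76,"wx":0,"wy":0,"wz":0.323,"hand":-0.1},
    {"tx":63,"ty":-354,"tz":46,"wx":0,"wy":0,"wz":0.323,"hand":-0.1}
  ]
}}

```text
time: 16.1
eef_pos: [0.6463, -0.3317, 0.2825]
tool_rot: [-0.094, 0.858, 0.053, 0.501]
force: [0.8, -0.0, -0.6]
grip_width: 0.549
```

Request:
{"op": "servo_tool", "data": {
  "rows": [
    {"tx":-17,"ty":-4,"tz":-30,"wx":0,"wy":0,"wz":0,"hand":-0.1},
    {"tx":-34,"ty":-7.5,"tz":-60,"wx":0,"wy":0,"wz":0,"hand":-0.1},
    {"tx":-46,"ty":-10,"tz":-82,"wx":0,"wy":0,"wz":0,"hand":-0.1},
    {"tx":-51,"ty":-11,"tz":-91,"wx":0,"wy":0,"wz":0,"hand":-0.1},
    {"tx":-51,"ty":-11,"tz":-91,"wx":0,"wy":0,"wz":0,"hand":-0.1},
    {"tx":-51,"ty":-11,"tz":-91,"wx":0,"wy":0,"wz":0,"hand":-0.1},
    {"tx":-51,"ty":-11,"tz":-91,"wx":0,"wy":0,"wz":0,"hand":-0.1},
    {"tx":-51,"ty":-11,"tz":-91,"wx":0,"wy":0,"wz":0,"hand":-0.1},
    {"tx":-51,"ty":-11,"tz":-91,"wx":0,"wy":0,"wz":0,"hand":-0.1},
    {"tx":-51,"ty":-11,"tz":-91,"wx":0,"wy":0,"wz":0,"hand":-0.1}
  ]
}}

```text
time: 17.1
eef_pos: [0.5937, -0.337, 0.1914]
tool_rot: [-0.095, 0.86, 0.056, 0.498]
force: [-0.4, -0.4, -0.3]
grip_width: 0.547
```

Run:
```python
from plan import *
status()
from bench import manip,viewer
s=manip.state();P=s["eef_pos"];Rt=Ro.from_quat(s["tool_rot"])
print("turn",np.round((Ro.from_matrix(tool(rk[2]))*Rt.inv()).as_rotvec(),3))
print(np.round((grasp_tcp(-1,.012,0)-P)*1e3,1))
a=crop(viewer.camera("scene"),160,190,270,294,4);b=crop(viewer.camera("top"),300,150,400,270,3.4)
cv2.imwrite("pics/g.png",canvas([a,b],True))
```

```text
t 17.1 P [ 593.7 -337.   191.4] F [-0.4 -0.4 -0.3] M [ 0.27 -0.99  0.01] w 0.547
turn [-0.003  0.003 -0.   ]
[-30.1  -7.2 -51.5]
```

View pics/g.png

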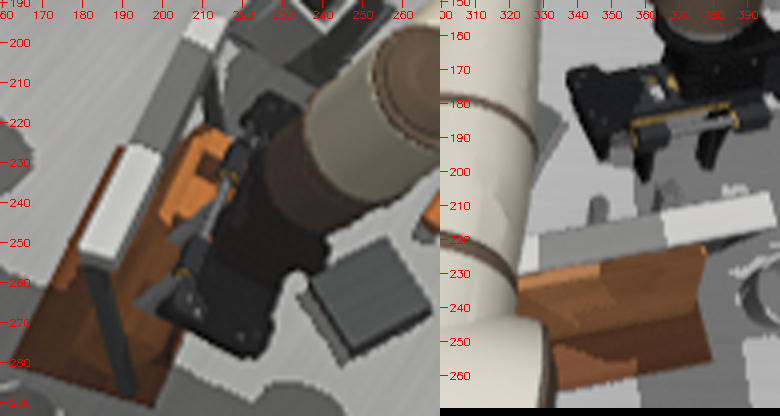

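Request:
{"op": "servo_tool", "data": {
  "rows": [
    {"tx":-7,"ty":-2,"tz":-13,"wx":0,"wy":0,"wz":0,"hand":-0.1},
    {"tx":-15,"ty":-4,"tz":-26,"wx":0,"wy":0,"wz":0,"hand":-0.1},
    {"tx":-23,"ty":-5.5,"tz":-39,"wx":0,"wy":0,"wz":0,"hand":-0.1},
    {"tx":-30,"ty":-7,"tz":-51,"wx":0,"wy":0,"wz":0,"hand":-0.1},
    {"tx":-30,"ty":-7,"tz":-51,"wx":0,"wy":0,"wz":0,"hand":-0.1},
    {"tx":-30,"ty":-7,"tz":-51,"wx":0,"wy":0,"wz":0,"hand":1},
    {"tx":-30,"ty":-7,"tz":-51,"wx":0,"wy":0,"wz":0,"hand":1},
    {"tx":-30,"ty":-7,"tz":-51,"wx":0,"wy":0,"wz":0,"hand":1},
    {"tx":-30,"ty":-7,"tz":-51,"wx":0,"wy":0,"wz":0,"hand":1},
    {"tx":-30,"ty":-7,"tz":-51,"wx":0,"wy":0,"wz":0,"hand":1}
  ]
}}

```text
time: 18.2
eef_pos: [0.5638, -0.344, 0.1405]
tool_rot: [-0.096, 0.86, 0.056, 0.498]
force: [0.4, -0.1, 1.1]
grip_width: 0.204
```

Gripped (17.7 mm). Pull out along the axis.

Request:
{"op": "servo_tool", "data": {
  "rows": [
    {"tx":3,"ty":0.5,"tz":4,"wx":0,"wy":0,"wz":0,"hand":1},
    {"tx":7,"ty":1.5,"tz":13,"wx":0,"wy":0,"wz":0,"hand":1},
    {"tx":15,"ty":3,"tz":26,"wx":0,"wy":0,"wz":0,"hand":1},
    {"tx":22,"ty":5,"tz":39,"wx":0,"wy":0,"wz":0,"hand":1},
    {"tx":29,"ty":6.5,"tz":52,"wx":0,"wy":0,"wz":0,"hand":1},
    {"tx":37,"ty":8,"tz":65,"wx":0,"wy":0,"wz":0,"hand":1},
    {"tx":44,"ty":10,"tz":78,"wx":0,"wy":0,"wz":0,"hand":1},
    {"tx":51,"ty":11.5,"tz":91,"wx":0,"wy":0,"wz":0,"hand":1},
    {"tx":60,"ty":13.5,"tz":107,"wx":0,"wy":0,"wz":0,"hand":1},
    {"tx":72,"ty":16,"tz":128,"wx":0,"wy":0,"wz":0,"hand":1}
  ]
}}

```text
time: 19.2
eef_pos: [0.6359, -0.3276, 0.2682]
tool_rot: [-0.095, 0.86, 0.057, 0.498]
force: [1.3, -0.6, -3.4]
grip_width: 0.202
```

Run:
```python
from plan import *
# grasp offset from head along d at the grip (TCP 563.8,-344.0,140.5)
h=grasp_tcp(-1,-.005); d=(Rz(rk[2])@R30)[:,2]; gl=.160-((h-np.array([.5638,-.344,.1405]))@d-.005); print("gl",gl)
status(ts,depths=(-.03,.06,.1,.11),yoff=-.030,xoff=.006,gl=gl)
```

```text
gl 0.14866016508162547
t 19.2 P [ 635.9 -327.6  268.2] F [ 1.3 -0.6 -3.4] M [ 0.29 -1.58  0.07] w 0.202
turn [-0.004  0.002 -0.322]
depth -0.03 shift [-37.4 294.3   6.2]
depth 0.06 shift [-82.2 298.8 -71.7]
depth 0.1 shift [-102.1  300.8 -106.4]
depth 0.11 shift [-107.   301.3 -115. ]
```

Request:
{"op": "servo_tool", "data": {
  "rows": [
    {"tx":15,"ty":2,"tz":40,"wx":0,"wy":0,"wz":0,"hand":1},
    {"tx":20,"ty":4,"tz":80,"wx":0,"wy":0,"wz":0,"hand":1},
    {"tx":20,"ty":35,"tz":85,"wx":0,"wy":0,"wz":-0.02,"hand":1},
    {"tx":15,"ty":80,"tz":85,"wx":0,"wy":0,"wz":-0.08,"hand":1},
    {"tx":10,"ty":125,"tz":85,"wx":0,"wy":0,"wz":-0.14,"hand":1},
    {"tx":0,"ty":170,"tz":85,"wx":0,"wy":0,"wz":-0.2,"hand":1},
    {"tx":-10,"ty":215,"tz":80,"wx":0,"wy":0,"wz":-0.26,"hand":1},
    {"tx":-22,"ty":255,"tz":65,"wx":-0.002,"wy":0.001,"wz":-0.31,"hand":1},
    {"tx":-32,"ty":285,"tz":40,"wx":-0.004,"wy":0.002,"wz":-0.322,"hand":1},
    {"tx":-37,"ty":294,"tz":10,"wx":-0.004,"wy":0.002,"wz":-0.322,"hand":1}
  ]
}}

```text
time: 20.2
eef_pos: [0.5988, -0.0307, 0.2795]
tool_rot: [0.042, 0.863, -0.024, 0.502]
force: [0.3, -0.3, -2.9]
grip_width: 0.202
```

Run:
```python
from plan import *
status(ts,depths=(-.03,.06,.1,.11),yoff=-.030,xoff=.006,gl=.1487)
print([np.round(proj(c,tubpts(ts,[[.006,-.03,.03]]))[0],1) for c in (S,T)])
from bench import viewer
a=crop(viewer.camera("scene"),190,110,310,230,3.9);b=crop(viewer.camera("top"),200,150,300,270,3.0)
cv2.imwrite("pics/i.png",canvas([a,b],True))
```

```text
t 20.2 P [598.8 -30.7 279.5] F [ 0.3 -0.3 -2.9] M [-0.3  -1.66  0.07] w 0.202
turn [ 0.     0.006 -0.004]
depth -0.03 shift [-0.3 -2.6 -5.1]
depth 0.06 shift [-45.1   1.9 -83. ]
depth 0.1 shift [ -65.     3.9 -117.7]
depth 0.11 shift [ -69.9    4.4 -126.3]
[array([247.1, 185.1]), array([263.6, 217.3])]
```

View pics/i.png

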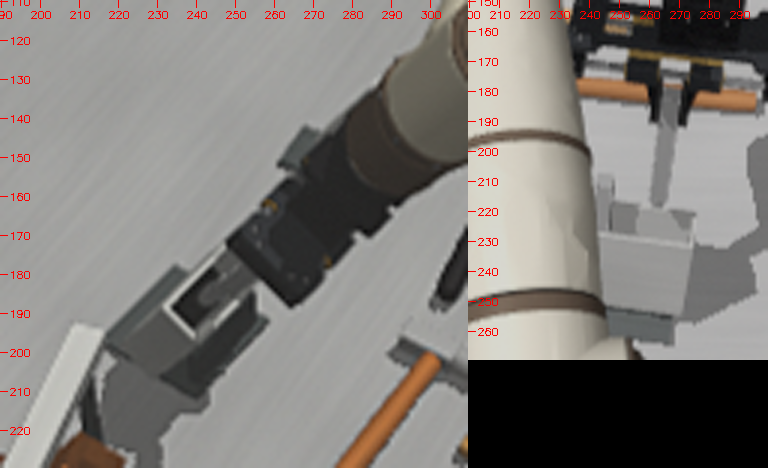

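Request:
{"op": "servo_tool", "data": {
  "rows": [
    {"tx":-5,"ty":-1,"tz":-10,"wx":0,"wy":0.006,"wz":-0.004,"hand":1},
    {"tx":-11,"ty":-1,"tz":-21,"wx":0,"wy":0.006,"wz":-0.004,"hand":1},
    {"tx":-18,"ty":0,"tz":-33,"wx":0,"wy":0.006,"wz":-0.004,"hand":1},
    {"tx":-24.5,"ty":0,"tz":-45,"wx":0,"wy":0.006,"wz":-0.004,"hand":1},
    {"tx":-31,"ty":1,"tz":-57,"wx":0,"wy":0.006,"wz":-0.004,"hand":1},
    {"tx":-38,"ty":1,"tz":-69,"wx":0,"wy":0.006,"wz":-0.004,"hand":1},
    {"tx":-44,"ty":2,"tz":-81,"wx":0,"wy":0.006,"wz":-0.004,"hand":1},
    {"tx":-51,"ty":2.5,"tz":-93,"wx":0,"wy":0.006,"wz":-0.004,"hand":1},
    {"tx":-57,"ty":3,"tz":-103,"wx":0,"wy":0.006,"wz":-0.004,"hand":1},
    {"tx":-60,"ty":3,"tz":-109,"wx":0,"wy":0.006,"wz":-0.004,"hand":1}
  ]
}}

```text
time: 21.3
eef_pos: [0.5386, -0.0318, 0.1691]
tool_rot: [0.045, 0.866, -0.027, 0.497]
force: [-1.0, -0.7, -2.2]
grip_width: 0.204
```

Request:
{"op": "servo_tool", "data": {
  "rows": [
    {"tx":-0.7,"ty":0,"tz":-1.2,"wx":0,"wy":0,"wz":0,"hand":1},
    {"tx":-1.4,"ty":0,"tz":-2.4,"wx":0,"wy":0,"wz":0,"hand":1},
    {"tx":-2.1,"ty":0,"tz":-3.6,"wx":0,"wy":0,"wz":0,"hand":1},
    {"tx":-2.8,"ty":0,"tz":-4.8,"wx":0,"wy":0,"wz":0,"hand":1},
    {"tx":-3.5,"ty":0,"tz":-6,"wx":0,"wy":0,"wz":0,"hand":1},
    {"tx":-4.2,"ty":0,"tz":-7.2,"wx":0,"wy":0,"wz":0,"hand":1},
    {"tx":-4.9,"ty":0.5,"tz":-8.4,"wx":0,"wy":0,"wz":0,"hand":1},
    {"tx":-5.6,"ty":0.5,"tz":-9.6,"wx":0,"wy":0,"wz":0,"hand":1},
    {"tx":-6.3,"ty":0.5,"tz":-10.8,"wx":0,"wy":0,"wz":0,"hand":1},
    {"tx":-7,"ty":0.5,"tz":-12,"wx":0,"wy":0,"wz":0,"hand":1}
  ]
}}

```text
time: 22.3
eef_pos: [0.5314, -0.0305, 0.157]
tool_rot: [0.044, 0.866, -0.027, 0.497]
force: [-0.5, -0.4, -3.6]
grip_width: 0.206
```

Request:
{"op": "servo_tool", "data": {
  "rows": [
    {"tx":-0.3,"ty":0,"tz":-0.5,"wx":0,"wy":0,"wz":0,"hand":1},
    {"tx":-0.6,"ty":0,"tz":-1.0,"wx":0,"wy":0,"wz":0,"hand":1},
    {"tx":-0.9,"ty":0,"tz":-1.6,"wx":0,"wy":0,"wz":0,"hand":1},
    {"tx":-1.2,"ty":0.1,"tz":-2.1,"wx":0,"wy":0,"wz":0,"hand":1},
    {"tx":-1.5,"ty":0.1,"tz":-2.6,"wx":0,"wy":0,"wz":0,"hand":1},
    {"tx":-1.8,"ty":0.2,"tz":-3.1,"wx":0,"wy":0,"wz":0,"hand":1},
    {"tx":-2.1,"ty":0.2,"tz":-3.6,"wx":0,"wy":0,"wz":0,"hand":1},
    {"tx":-2.4,"ty":0.2,"tz":-4.2,"wx":0,"wy":0,"wz":0,"hand":1},
    {"tx":-2.7,"ty":0.3,"tz":-4.7,"wx":0,"wy":0,"wz":0,"hand":1},
    {"tx":-3,"ty":0.3,"tz":-5.2,"wx":0,"wy":0,"wz":0,"hand":1}
  ]
}}

```text
time: 23.3
eef_pos: [0.5284, -0.0302, 0.1519]
tool_rot: [0.045, 0.866, -0.027, 0.497]
force: [-0.1, 0.8, -2.7]
grip_width: 0.203
```

Request:
{"op": "servo_tool", "data": {
  "rows": [
    {"tx":-0.3,"ty":0,"tz":-0.5,"wx":0,"wy":0,"wz":0,"hand":1},
    {"tx":-0.6,"ty":0,"tz":-1.0,"wx":0,"wy":0,"wz":0,"hand":1},
    {"tx":-0.9,"ty":0,"tz":-1.6,"wx":0,"wy":0,"wz":0,"hand":1},
    {"tx":-1.2,"ty":0.1,"tz":-2.1,"wx":0,"wy":0,"wz":0,"hand":1},
    {"tx":-1.5,"ty":0.1,"tz":-2.6,"wx":0,"wy":0,"wz":0,"hand":1},
    {"tx":-1.8,"ty":0.2,"tz":-3.1,"wx":0,"wy":0,"wz":0,"hand":1},
    {"tx":-2.0,"ty":0.2,"tz":-3.5,"wx":0,"wy":0,"wz":0,"hand":1},
    {"tx":-2.0,"ty":0.2,"tz":-3.5,"wx":0,"wy":0,"wz":0,"hand":1},
    {"tx":-2.0,"ty":0.2,"tz":-3.5,"wx":0,"wy":0,"wz":0,"hand":1},
    {"tx":-2.0,"ty":0.2,"tz":-3.5,"wx":0,"wy":0,"wz":0,"hand":1}
  ]
}}

```text
time: 24.3
eef_pos: [0.5265, -0.03, 0.1485]
tool_rot: [0.044, 0.866, -0.027, 0.497]
force: [0.4, -0.8, -4.3]
grip_width: 0.199
```

Request:
{"op": "servo_tool", "data": {
  "rows": [
    {"tx":-0.3,"ty":0,"tz":-0.5,"wx":0,"wy":0,"wz":0,"hand":1},
    {"tx":-0.6,"ty":0,"tz":-1.0,"wx":0,"wy":0,"wz":0,"hand":1},
    {"tx":-0.9,"ty":0,"tz":-1.5,"wx":0,"wy":0,"wz":0,"hand":1},
    {"tx":-1.2,"ty":0.1,"tz":-2.0,"wx":0,"wy":0,"wz":0,"hand":1},
    {"tx":-1.5,"ty":0.1,"tz":-2.6,"wx":0,"wy":0,"wz":0,"hand":1},
    {"tx":-1.5,"ty":0.1,"tz":-2.6,"wx":0,"wy":0,"wz":0,"hand":1},
    {"tx":-1.5,"ty":0.1,"tz":-2.6,"wx":0,"wy":0,"wz":0,"hand":1},
    {"tx":-1.5,"ty":0.1,"tz":-2.6,"wx":0,"wy":0,"wz":0,"hand":1},
    {"tx":-1.5,"ty":0.1,"tz":-2.6,"wx":0,"wy":0,"wz":0,"hand":1},
    {"tx":-1.5,"ty":0.1,"tz":-2.6,"wx":0,"wy":0,"wz":0,"hand":1}
  ]
}}

```text
time: 25.3
eef_pos: [0.5251, -0.0299, 0.146]
tool_rot: [0.044, 0.866, -0.027, 0.497]
force: [1.9, -1.2, 0.2]
grip_width: 0.207
```

Contact starting; a bit more to confirm.

Request:
{"op": "servo_tool", "data": {
  "rows": [
    {"tx":-0.2,"ty":0,"tz":-0.3,"wx":0,"wy":0,"wz":0,"hand":1},
    {"tx":-0.4,"ty":0,"tz":-0.7,"wx":0,"wy":0,"wz":0,"hand":1},
    {"tx":-0.6,"ty":0,"tz":-1.0,"wx":0,"wy":0,"wz":0,"hand":1},
    {"tx":-0.8,"ty":0.1,"tz":-1.3,"wx":0,"wy":0,"wz":0,"hand":1},
    {"tx":-0.8,"ty":0.1,"tz":-1.3,"wx":0,"wy":0,"wz":0,"hand":1},
    {"tx":-0.8,"ty":0.1,"tz":-1.3,"wx":0,"wy":0,"wz":0,"hand":1},
    {"tx":-0.8,"ty":0.1,"tz":-1.3,"wx":0,"wy":0,"wz":0,"hand":1},
    {"tx":-0.8,"ty":0.1,"tz":-1.3,"wx":0,"wy":0,"wz":0,"hand":1},
    {"tx":-0.8,"ty":0.1,"tz":-1.3,"wx":0,"wy":0,"wz":0,"hand":1},
    {"tx":-0.8,"ty":0.1,"tz":-1.3,"wx":0,"wy":0,"wz":0,"hand":1}
  ]
}}

```text
time: 26.3
eef_pos: [0.5246, -0.0299, 0.1449]
tool_rot: [0.044, 0.866, -0.027, 0.497]
force: [4.0, 0.0, 5.6]
grip_width: 0.203
```

Request:
{"op": "servo_tool", "data": {
  "rows": [
    {"tx":0,"ty":0,"tz":0,"wx":0,"wy":0,"wz":0,"hand":0.5},
    {"tx":0,"ty":0,"tz":0,"wx":0,"wy":0,"wz":0,"hand":0.3},
    {"tx":0,"ty":0,"tz":0,"wx":0,"wy":0,"wz":0,"hand":0.1},
    {"tx":0,"ty":0,"tz":0,"wx":0,"wy":0,"wz":0,"hand":-0.1},
    {"tx":0,"ty":0,"tz":0,"wx":0,"wy":0,"wz":0,"hand":-0.1},
    {"tx":0,"ty":0,"tz":0,"wx":0,"wy":0,"wz":0,"hand":-0.1},
    {"tx":6,"ty":-0.5,"tz":10,"wx":0,"wy":0,"wz":0,"hand":-0.1},
    {"tx":16,"ty":-1.5,"tz":28,"wx":0,"wy":0,"wz":0,"hand":-0.1},
    {"tx":31,"ty":-3,"tz":54,"wx":0,"wy":0,"wz":0,"hand":-0.1},
    {"tx":50,"ty":-5,"tz":87,"wx":0,"wy":0,"wz":0,"hand":-0.1}
  ]
}}

```text
time: 27.3
eef_pos: [0.5742, -0.0349, 0.2327]
tool_rot: [0.044, 0.867, -0.027, 0.496]
force: [0.7, 0.7, -0.4]
grip_width: 0.549
```

Run:
```python
from plan import *
status()
from bench import manip
s=manip.state();P=s["eef_pos"];Rt=Ro.from_quat(s["tool_rot"])
print("turn",np.round((Ro.from_matrix(tool(rk[2]))*Rt.inv()).as_rotvec(),3))
for u in (.2,.06,0): print(u,np.round((grasp_tcp(0,.012,u)-P)*1e3,1))
```

```text
t 27.3 P [574.2 -34.9 232.7] F [ 0.7  0.7 -0.4] M [-0.1  -1.19  0.06] w 0.549
turn [ 0.003 -0.007  0.326]
0.2 [  72.7 -223.8   80.4]
0.06 [   4.4 -239.2  -40.8]
0 [ -24.9 -245.9  -92.8]
```

Request:
{"op": "servo_tool", "data": {
  "rows": [
    {"tx":20,"ty":-5,"tz":40,"wx":0,"wy":0,"wz":0.03,"hand":-0.1},
    {"tx":48,"ty":-35,"tz":70,"wx":0,"wy":0,"wz":0.09,"hand":-0.1},
    {"tx":62,"ty":-80,"tz":80,"wx":0,"wy":0,"wz":0.16,"hand":-0.1},
    {"tx":73,"ty":-125,"tz":80,"wx":0,"wy":-0.003,"wz":0.22,"hand":-0.1},
    {"tx":73,"ty":-170,"tz":80,"wx":0.002,"wy":-0.005,"wz":0.28,"hand":-0.1},
    {"tx":73,"ty":-205,"tz":80,"wx":0.003,"wy":-0.007,"wz":0.326,"hand":-0.1},
    {"tx":73,"ty":-224,"tz":80,"wx":0.003,"wy":-0.007,"wz":0.326,"hand":-0.1},
    {"tx":54,"ty":-228,"tz":48,"wx":0.003,"wy":-0.007,"wz":0.326,"hand":-0.1},
    {"tx":34,"ty":-232,"tz":12,"wx":0.003,"wy":-0.007,"wz":0.326,"hand":-0.1},
    {"tx":19,"ty":-236,"tz":-15,"wx":0.003,"wy":-0.007,"wz":0.326,"hand":-0.1}
  ]
}}

```text
time: 28.3
eef_pos: [0.5919, -0.2705, 0.2154]
tool_rot: [-0.095, 0.86, 0.056, 0.497]
force: [0.9, -0.3, -0.6]
grip_width: 0.555
```

Run:
```python
from plan import *
status()
from bench import manip,viewer
s=manip.state();P=s["eef_pos"];Rt=Ro.from_quat(s["tool_rot"])
print("turn",np.round((Ro.from_matrix(tool(rk[2]))*Rt.inv()).as_rotvec(),3))
for u in (.03,0): print(u,np.round((grasp_tcp(0,.012,u)-P)*1e3,1))
a=crop(viewer.camera("scene"),160,140,290,280,4);b=crop(viewer.camera("top"),220,150,390,270,1.6)
cv2.imwrite("pics/j.png",canvas([a,b],True))
```

```text
t 28.3 P [ 591.9 -270.5  215.4] F [ 0.9 -0.3 -0.6] M [ 0.19 -1.08  0.02] w 0.555
turn [-0.001  0.001  0.002]
0.03 [-28.   -7.  -49.5]
0 [-42.6 -10.3 -75.5]
```

View pics/j.png

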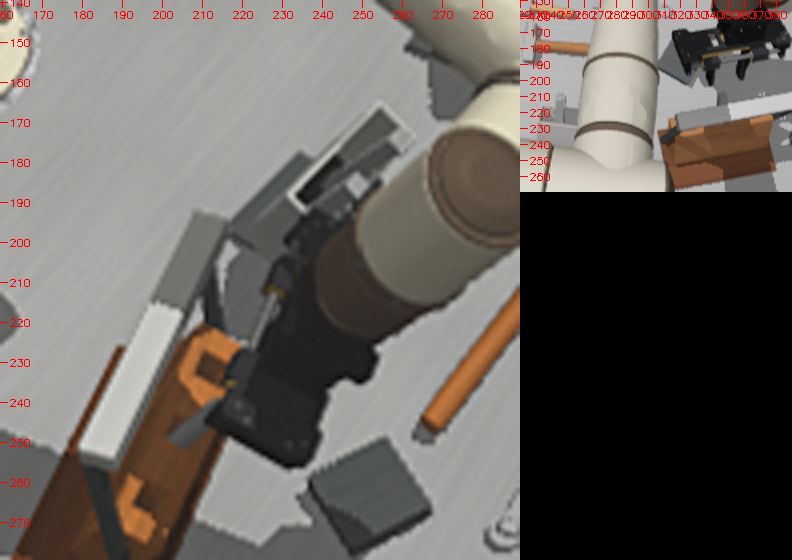

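Request:
{"op": "servo_tool", "data": {
  "rows": [
    {"tx":-9,"ty":-2,"tz":-16,"wx":0,"wy":0,"wz":0,"hand":-0.1},
    {"tx":-18,"ty":-4.5,"tz":-32,"wx":0,"wy":0,"wz":0,"hand":-0.1},
    {"tx":-27,"ty":-6.5,"tz":-48,"wx":0,"wy":0,"wz":0,"hand":-0.1},
    {"tx":-36,"ty":-8.5,"tz":-64,"wx":0,"wy":0,"wz":0,"hand":-0.1},
    {"tx":-42.5,"ty":-10,"tz":-75,"wx":0,"wy":0,"wz":0,"hand":-0.1},
    {"tx":-42.5,"ty":-10,"tz":-75,"wx":0,"wy":0,"wz":0,"hand":-0.1},
    {"tx":-42.5,"ty":-10,"tz":-75,"wx":0,"wy":0,"wz":0,"hand":1},
    {"tx":-42.5,"ty":-10,"tz":-75,"wx":0,"wy":0,"wz":0,"hand":1},
    {"tx":-42.5,"ty":-10,"tz":-75,"wx":0,"wy":0,"wz":0,"hand":1},
    {"tx":-42.5,"ty":-10,"tz":-75,"wx":0,"wy":0,"wz":0,"hand":1}
  ],
  "grip_force": 60
}}

```text
time: 29.4
eef_pos: [0.5512, -0.2808, 0.1421]
tool_rot: [-0.096, 0.86, 0.055, 0.498]
force: [-0.1, -0.7, -1.3]
grip_width: 0.274
```

Request:
{"op": "servo_tool", "data": {
  "rows": [
    {"tx":0,"ty":0,"tz":0,"wx":0,"wy":0,"wz":0,"hand":1},
    {"tx":5,"ty":1,"tz":9,"wx":0,"wy":0,"wz":0,"hand":1},
    {"tx":12,"ty":2.5,"tz":22,"wx":0,"wy":0,"wz":0,"hand":1},
    {"tx":20,"ty":4.5,"tz":36,"wx":0,"wy":0,"wz":0,"hand":1},
    {"tx":28,"ty":6,"tz":50,"wx":0,"wy":0,"wz":0,"hand":1},
    {"tx":36,"ty":8,"tz":64,"wx":0,"wy":0,"wz":0,"hand":1},
    {"tx":44,"ty":10,"tz":78,"wx":0,"wy":0,"wz":0,"hand":1},
    {"tx":52,"ty":11.5,"tz":92,"wx":0,"wy":0,"wz":0,"hand":1},
    {"tx":60,"ty":13.5,"tz":107,"wx":0,"wy":0,"wz":0,"hand":1},
    {"tx":72,"ty":16,"tz":128,"wx":0,"wy":0,"wz":0,"hand":1}
  ]
}}

```text
time: 30.4
eef_pos: [0.6228, -0.2644, 0.269]
tool_rot: [-0.095, 0.861, 0.056, 0.497]
force: [0.6, -1.3, -3.0]
grip_width: 0.192
```

Run:
```python
from plan import *
status(tr,depths=(-.03,.06,.1),yoff=0,xoff=.004,gl=.1487)
print(tr)
```

```text
t 30.4 P [ 622.8 -264.4  269. ] F [ 0.6 -1.3 -3. ] M [ 0.32 -1.58  0.03] w 0.192
turn [-0.002  0.    -0.218]
depth -0.03 shift [  0.8 552.1   6.4]
depth 0.06 shift [-44.2 551.9 -71.6]
depth 0.1 shift [ -64.2  551.9 -106.2]
[0.53327738 0.28737063 0.00342925]
```

Request:
{"op": "servo_tool", "data": {
  "rows": [
    {"tx":15,"ty":2,"tz":40,"wx":0,"wy":0,"wz":0,"hand":1},
    {"tx":20,"ty":4,"tz":80,"wx":0,"wy":0,"wz":0,"hand":1},
    {"tx":22,"ty":35,"tz":95,"wx":0,"wy":0,"wz":-0.02,"hand":1},
    {"tx":22,"ty":78,"tz":95,"wx":0,"wy":0,"wz":-0.05,"hand":1},
    {"tx":22,"ty":122,"tz":95,"wx":0,"wy":0,"wz":-0.08,"hand":1},
    {"tx":22,"ty":166,"tz":95,"wx":0,"wy":0,"wz":-0.11,"hand":1},
    {"tx":22,"ty":210,"tz":95,"wx":0,"wy":0,"wz":-0.14,"hand":1},
    {"tx":22,"ty":255,"tz":95,"wx":0,"wy":0,"wz":-0.17,"hand":1},
    {"tx":22,"ty":300,"tz":95,"wx":0,"wy":0,"wz":-0.2,"hand":1},
    {"tx":22,"ty":345,"tz":95,"wx":0,"wy":0,"wz":-0.218,"hand":1}
  ]
}}

```text
time: 31.4
eef_pos: [0.6448, 0.0821, 0.3644]
tool_rot: [-0.001, 0.866, 0.001, 0.501]
force: [0.1, -0.9, -2.4]
grip_width: 0.189
```

Request:
{"op": "servo_tool", "data": {
  "rows": [
    {"tx":0,"ty":45,"tz":0,"wx":0,"wy":0,"wz":0,"hand":1},
    {"tx":0,"ty":90,"tz":0,"wx":0,"wy":0,"wz":0,"hand":1},
    {"tx":0,"ty":130,"tz":0,"wx":0,"wy":0,"wz":0,"hand":1},
    {"tx":-5,"ty":165,"tz":-5,"wx":0,"wy":0,"wz":0,"hand":1},
    {"tx":-10,"ty":190,"tz":-15,"wx":0,"wy":0,"wz":0,"hand":1},
    {"tx":-15,"ty":205,"tz":-35,"wx":0,"wy":0,"wz":0,"hand":1},
    {"tx":-20,"ty":207,"tz":-60,"wx":0,"wy":0,"wz":0,"hand":1},
    {"tx":-22,"ty":207,"tz":-85,"wx":0,"wy":0,"wz":0,"hand":1},
    {"tx":-22,"ty":207,"tz":-88,"wx":0,"wy":0,"wz":0,"hand":1},
    {"tx":-22,"ty":207,"tz":-88,"wx":0,"wy":0,"wz":0,"hand":1}
  ]
}}

```text
time: 32.4
eef_pos: [0.6226, 0.2866, 0.2759]
tool_rot: [-0.002, 0.866, 0.0, 0.5]
force: [0.0, 0.1, -3.2]
grip_width: 0.187
```

Run:
```python
from plan import *
status(tr,depths=(-.03,.06,.1),yoff=0,xoff=.004,gl=.1487)
from bench import viewer
import numpy as np
s0=np.load("s0.npy").astype(int);t0=np.load("t0.npy").astype(int)
s=viewer.camera("scene");t=viewer.camera("top")
print([np.round(proj(c,tubpts(tr,[[.004,0,.03]]))[0],1) for c in (S,T)])
cv2.imwrite("pics/k.png",canvas([crop(s,250,100,320,170,5.5),crop(t,140,190,200,260,5.5)],True))
d=np.abs(t.astype(int)-t0).sum(2)>60
for r in range(200,222): print(r,"".join(".#"[int(v)] for v in d[r,150:190]))
```

```text
t 32.4 P [622.6 286.6 275.9] F [ 0.   0.1 -3.2] M [ 0.01 -1.58  0.09] w 0.187
turn [ 0.002 -0.    -0.   ]
depth -0.03 shift [ 1.   1.  -0.4]
depth 0.06 shift [-44.    0.9 -78.4]
depth 0.1 shift [ -64.     0.8 -113. ]
[array([294.2, 132.9]), array([162.4, 206.2])]
200 .........######.........................
201 ..........#####.........................
202 ..........#####.........................
203 ...........####.........................
204 ...........####.........................
205 ...........####.........................
206 ............###.........................
207 ........................................
208 ........................................
209 .....................#..................
210 ....................##..................
211 .....................#..................
212 ........................................
213 ........................................
214 ........................................
215 ........................................
216 ........................................
217 ........................................
218 ........................................
219 ........................................
220 ........................................
221 ........................................
```

Request:
{"op": "servo_tool", "data": {
  "rows": [
    {"tx":-4,"ty":0.5,"tz":-8,"wx":0,"wy":0,"wz":0,"hand":1},
    {"tx":-9,"ty":1,"tz":-16.5,"wx":0,"wy":0,"wz":0,"hand":1},
    {"tx":-14,"ty":1,"tz":-25,"wx":0,"wy":0,"wz":0,"hand":1},
    {"tx":-19,"ty":1,"tz":-34,"wx":0,"wy":0,"wz":0,"hand":1},
    {"tx":-24,"ty":1,"tz":-43,"wx":0,"wy":0,"wz":0,"hand":1},
    {"tx":-29,"ty":1,"tz":-52,"wx":0,"wy":0,"wz":0,"hand":1},
    {"tx":-34,"ty":1,"tz":-61,"wx":0,"wy":0,"wz":0,"hand":1},
    {"tx":-39,"ty":1,"tz":-69,"wx":0,"wy":0,"wz":0,"hand":1},
    {"tx":-43,"ty":1,"tz":-76,"wx":0,"wy":0,"wz":0,"hand":1},
    {"tx":-45,"ty":1,"tz":-80,"wx":0,"wy":0,"wz":0,"hand":1}
  ]
}}

```text
time: 33.5
eef_pos: [0.5775, 0.2882, 0.1966]
tool_rot: [-0.002, 0.866, 0.001, 0.501]
force: [0.5, 0.3, -2.9]
grip_width: 0.188
```

Request:
{"op": "servo_tool", "data": {
  "rows": [
    {"tx":-0.5,"ty":0,"tz":-0.9,"wx":0,"wy":0,"wz":0,"hand":1},
    {"tx":-1,"ty":0,"tz":-1.8,"wx":0,"wy":0,"wz":0,"hand":1},
    {"tx":-1.5,"ty":0,"tz":-2.7,"wx":0,"wy":0,"wz":0,"hand":1},
    {"tx":-2,"ty":0,"tz":-3.6,"wx":0,"wy":0,"wz":0,"hand":1},
    {"tx":-2.5,"ty":0,"tz":-4.4,"wx":0,"wy":0,"wz":0,"hand":1},
    {"tx":-3,"ty":0,"tz":-5.2,"wx":0,"wy":0,"wz":0,"hand":1},
    {"tx":-3.5,"ty":0,"tz":-6.1,"wx":0,"wy":0,"wz":0,"hand":1},
    {"tx":-4,"ty":0,"tz":-7,"wx":0,"wy":0,"wz":0,"hand":1},
    {"tx":-4.5,"ty":0,"tz":-7.8,"wx":0,"wy":0,"wz":0,"hand":1},
    {"tx":-5,"ty":0,"tz":-8.7,"wx":0,"wy":0,"wz":0,"hand":1}
  ]
}}

```text
time: 34.5
eef_pos: [0.5726, 0.2882, 0.1878]
tool_rot: [-0.002, 0.866, 0.001, 0.501]
force: [-0.4, -0.3, -3.1]
grip_width: 0.188
```

Request:
{"op": "servo_tool", "data": {
  "rows": [
    {"tx":-0.3,"ty":0,"tz":-0.5,"wx":0,"wy":0,"wz":0,"hand":1},
    {"tx":-0.6,"ty":0,"tz":-1.0,"wx":0,"wy":0,"wz":0,"hand":1},
    {"tx":-0.9,"ty":0,"tz":-1.5,"wx":0,"wy":0,"wz":0,"hand":1},
    {"tx":-1.2,"ty":0,"tz":-2.0,"wx":0,"wy":0,"wz":0,"hand":1},
    {"tx":-1.5,"ty":0,"tz":-2.6,"wx":0,"wy":0,"wz":0,"hand":1},
    {"tx":-1.8,"ty":0,"tz":-3.1,"wx":0,"wy":0,"wz":0,"hand":1},
    {"tx":-2.1,"ty":0,"tz":-3.6,"wx":0,"wy":0,"wz":0,"hand":1},
    {"tx":-2.3,"ty":0,"tz":-4,"wx":0,"wy":0,"wz":0,"hand":1},
    {"tx":-2.5,"ty":0,"tz":-4.3,"wx":0,"wy":0,"wz":0,"hand":1},
    {"tx":-2.5,"ty":0,"tz":-4.3,"wx":0,"wy":0,"wz":0,"hand":1}
  ]
}}

```text
time: 35.5
eef_pos: [0.5701, 0.2882, 0.1835]
tool_rot: [-0.002, 0.866, 0.001, 0.501]
force: [0.3, 0.4, -1.9]
grip_width: 0.195
```

Request:
{"op": "servo_tool", "data": {
  "rows": [
    {"tx":-0.3,"ty":0,"tz":-0.5,"wx":0,"wy":0,"wz":0,"hand":1},
    {"tx":-0.6,"ty":0,"tz":-1.0,"wx":0,"wy":0,"wz":0,"hand":1},
    {"tx":-0.9,"ty":0,"tz":-1.5,"wx":0,"wy":0,"wz":0,"hand":1},
    {"tx":-1.2,"ty":0,"tz":-2.0,"wx":0,"wy":0,"wz":0,"hand":1},
    {"tx":-1.5,"ty":0,"tz":-2.6,"wx":0,"wy":0,"wz":0,"hand":1},
    {"tx":-1.5,"ty":0,"tz":-2.6,"wx":0,"wy":0,"wz":0,"hand":1},
    {"tx":-1.5,"ty":0,"tz":-2.6,"wx":0,"wy":0,"wz":0,"hand":1},
    {"tx":-1.5,"ty":0,"tz":-2.6,"wx":0,"wy":0,"wz":0,"hand":1},
    {"tx":-1.5,"ty":0,"tz":-2.6,"wx":0,"wy":0,"wz":0,"hand":1},
    {"tx":-1.5,"ty":0,"tz":-2.6,"wx":0,"wy":0,"wz":0,"hand":1}
  ]
}}

```text
time: 36.5
eef_pos: [0.5687, 0.2882, 0.181]
tool_rot: [-0.002, 0.866, 0.001, 0.501]
force: [-0.9, -0.5, -2.8]
grip_width: 0.197
```

Noise only; continue 5 mm.

Request:
{"op": "servo_tool", "data": {
  "rows": [
    {"tx":-0.3,"ty":0,"tz":-0.5,"wx":0,"wy":0,"wz":0,"hand":1},
    {"tx":-0.6,"ty":0,"tz":-1.0,"wx":0,"wy":0,"wz":0,"hand":1},
    {"tx":-0.9,"ty":0,"tz":-1.5,"wx":0,"wy":0,"wz":0,"hand":1},
    {"tx":-1.2,"ty":0,"tz":-2.0,"wx":0,"wy":0,"wz":0,"hand":1},
    {"tx":-1.5,"ty":0,"tz":-2.6,"wx":0,"wy":0,"wz":0,"hand":1},
    {"tx":-1.8,"ty":0,"tz":-3.1,"wx":0,"wy":0,"wz":0,"hand":1},
    {"tx":-2.1,"ty":0,"tz":-3.6,"wx":0,"wy":0,"wz":0,"hand":1},
    {"tx":-2.3,"ty":0,"tz":-4,"wx":0,"wy":0,"wz":0,"hand":1},
    {"tx":-2.5,"ty":0,"tz":-4.3,"wx":0,"wy":0,"wz":0,"hand":1},
    {"tx":-2.5,"ty":0,"tz":-4.3,"wx":0,"wy":0,"wz":0,"hand":1}
  ]
}}

```text
time: 37.5
eef_pos: [0.5662, 0.2882, 0.1768]
tool_rot: [-0.002, 0.866, 0.001, 0.501]
force: [0.7, 0.3, -2.0]
grip_width: 0.189
```

Request:
{"op": "servo_tool", "data": {
  "rows": [
    {"tx":-0.3,"ty":0,"tz":-0.5,"wx":0,"wy":0,"wz":0,"hand":1},
    {"tx":-0.6,"ty":0,"tz":-1.0,"wx":0,"wy":0,"wz":0,"hand":1},
    {"tx":-0.9,"ty":0,"tz":-1.5,"wx":0,"wy":0,"wz":0,"hand":1},
    {"tx":-1.2,"ty":0,"tz":-2.0,"wx":0,"wy":0,"wz":0,"hand":1},
    {"tx":-1.5,"ty":0,"tz":-2.6,"wx":0,"wy":0,"wz":0,"hand":1},
    {"tx":-1.8,"ty":0,"tz":-3.1,"wx":0,"wy":0,"wz":0,"hand":1},
    {"tx":-2.1,"ty":0,"tz":-3.6,"wx":0,"wy":0,"wz":0,"hand":1},
    {"tx":-2.1,"ty":0,"tz":-3.6,"wx":0,"wy":0,"wz":0,"hand":1},
    {"tx":-2.1,"ty":0,"tz":-3.6,"wx":0,"wy":0,"wz":0,"hand":1},
    {"tx":-2.1,"ty":0,"tz":-3.6,"wx":0,"wy":0,"wz":0,"hand":1}
  ]
}}

```text
time: 38.5
eef_pos: [0.5643, 0.2882, 0.1734]
tool_rot: [-0.002, 0.865, 0.001, 0.501]
force: [3.4, -0.1, 1.8]
grip_width: 0.193
```

Request:
{"op": "servo_tool", "data": {
  "rows": [
    {"tx":-0.2,"ty":0,"tz":-0.3,"wx":0,"wy":0,"wz":0,"hand":1},
    {"tx":-0.4,"ty":0,"tz":-0.7,"wx":0,"wy":0,"wz":0,"hand":1},
    {"tx":-0.6,"ty":0,"tz":-1.0,"wx":0,"wy":0,"wz":0,"hand":1},
    {"tx":-0.6,"ty":0,"tz":-1.0,"wx":0,"wy":0,"wz":0,"hand":1},
    {"tx":-0.6,"ty":0,"tz":-1.0,"wx":0,"wy":0,"wz":0,"hand":1},
    {"tx":-0.6,"ty":0,"tz":-1.0,"wx":0,"wy":0,"wz":0,"hand":1},
    {"tx":-0.6,"ty":0,"tz":-1.0,"wx":0,"wy":0,"wz":0,"hand":1},
    {"tx":-0.6,"ty":0,"tz":-1.0,"wx":0,"wy":0,"wz":0,"hand":1},
    {"tx":-0.6,"ty":0,"tz":-1.0,"wx":0,"wy":0,"wz":0,"hand":1},
    {"tx":-0.6,"ty":0,"tz":-1.0,"wx":0,"wy":0,"wz":0,"hand":1}
  ]
}}

```text
time: 39.5
eef_pos: [0.5641, 0.2881, 0.1729]
tool_rot: [-0.002, 0.865, 0.001, 0.502]
force: [3.8, -0.9, 4.5]
grip_width: 0.194
```

Request:
{"op": "servo_tool", "data": {
  "rows": [
    {"tx":0,"ty":0,"tz":0,"wx":0,"wy":0,"wz":0,"hand":0.5},
    {"tx":0,"ty":0,"tz":0,"wx":0,"wy":0,"wz":0,"hand":0.3},
    {"tx":0,"ty":0,"tz":0,"wx":0,"wy":0,"wz":0,"hand":0.1},
    {"tx":0,"ty":0,"tz":0,"wx":0,"wy":0,"wz":0,"hand":-0.1},
    {"tx":0,"ty":0,"tz":0,"wx":0,"wy":0,"wz":0,"hand":-0.1},
    {"tx":0,"ty":0,"tz":0,"wx":0,"wy":0,"wz":0,"hand":-0.1},
    {"tx":6,"ty":0,"tz":10,"wx":0,"wy":0,"wz":0,"hand":-0.1},
    {"tx":16,"ty":0,"tz":28,"wx":0,"wy":0,"wz":0,"hand":-0.1},
    {"tx":34,"ty":0,"tz":60,"wx":0,"wy":0,"wz":0,"hand":-0.1},
    {"tx":55,"ty":0,"tz":95,"wx":0,"wy":0,"wz":0,"hand":-0.1}
  ]
}}

```text
time: 40.5
eef_pos: [0.6182, 0.2881, 0.2678]
tool_rot: [-0.002, 0.866, 0.001, 0.5]
force: [0.3, 0.4, 0.2]
grip_width: 0.549
```

Request:
{"op": "servo_tool", "data": {
  "rows": [
    {"tx":10,"ty":0,"tz":25,"wx":0,"wy":0,"wz":0,"hand":-0.1},
    {"tx":20,"ty":0,"tz":60,"wx":0,"wy":0,"wz":0,"hand":-0.1},
    {"tx":20,"ty":20,"tz":95,"wx":0,"wy":0,"wz":0,"hand":-0.1},
    {"tx":10,"ty":50,"tz":120,"wx":0,"wy":0,"wz":0,"hand":-0.1},
    {"tx":0,"ty":90,"tz":130,"wx":0,"wy":0,"wz":0,"hand":-0.1},
    {"tx":-20,"ty":125,"tz":130,"wx":0,"wy":0,"wz":0,"hand":-0.1},
    {"tx":-40,"ty":150,"tz":130,"wx":0,"wy":0,"wz":0,"hand":-0.1},
    {"tx":-50,"ty":160,"tz":130,"wx":0,"wy":0,"wz":0,"hand":-0.1},
    {"tx":-50,"ty":160,"tz":130,"wx":0,"wy":0,"wz":0,"hand":-0.1},
    {"tx":-50,"ty":160,"tz":130,"wx":0,"wy":0,"wz":0,"hand":-0.1}
  ]
}}

```text
time: 41.5
eef_pos: [0.5688, 0.4472, 0.3975]
tool_rot: [-0.002, 0.865, 0.001, 0.501]
force: [-0.1, -1.2, 0.4]
grip_width: 0.548
```

Run:
```python
from plan import *
status()
from bench import viewer
a=crop(viewer.camera("scene"),160,110,320,280,3.4);b=crop(viewer.camera("top"),140,130,400,280,.9,50)
b=crop(viewer.camera("top"),150,190,280,270,1.95)
cv2.imwrite("pics/l.png",canvas([a,b],True))
for c in("scene","top"):
  for q in ("square_punch_a","round_punch"): print(c,q,[(round(d["p"],2),np.round(d["rect"],1).tolist()) for d in viewer.find_in(c,q)][:4])
```

```text
t 41.5 P [568.8 447.2 397.5] F [-0.1 -1.2  0.4] M [-0.02 -1.08  0.02] w 0.548
scene square_punch_a [(0.67, [244.2, 190.4, 18.3, 16.9])]
scene round_punch [(0.66, [298.2, 135.1, 16.4, 14.2])]
top square_punch_a [(0.65, [266.5, 221.7, 8.3, 17.2])]
top round_punch [(0.55, [163.2, 205.4, 11.3, 24.5])]
```

View pics/l.png

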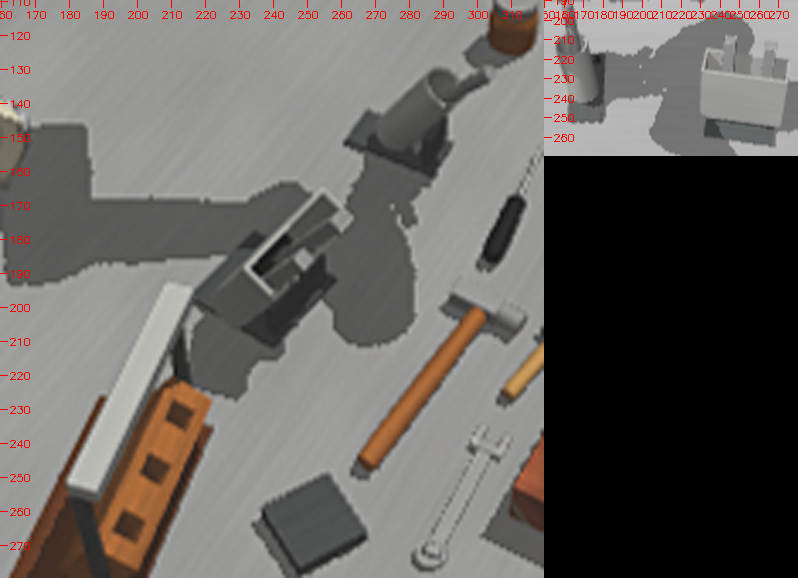

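The last picture shows all three rack sockets empty (around (212,231), (205,248) and (197,265)). Both square punches are in the rectangular tub, with heads near (258,175) and (249,187). The round punch is in the round tub, head near (300,132). Nothing else on the bench has moved, and the gripper is clear.

```bash
python3 -c "
from bench import manip
print(manip.sign_off(), manip.state()['time'])"
```

```text
the job is handed in; nothing more can be done
the job is handed in; nothing more can be done
```

The rack is clear and the job is handed in. Both square-shanked punches stand foot first in the rectangular tub, and the round punch stands foot first in the round tub. I moved the square punches first and the round one last, finishing moves at 41.5 s of the 72 s allowed.

- **Lowering:** Each punch went down in small steps. I let go only after the upward force along the punch had risen 7–9 N and grew as I pressed on. The floors came out about 116 mm below the mouth in the rectangular tub and about 88 mm in the round tub. The 116 mm is slightly past the stated 115 mm limit, which fits the few-mm position error and the rubber giving.
- **Last check:** The final pictures show three empty sockets, all three punches in the right tubs, and everything else in view unmoved. That view did not take in the whole bench, such as the tin cup. The gripper was empty, well clear, and read no meaningful force.
- **Disagreements:** The detector reported only one of the two square punches in each camera, but both show in the pictures. The grip on the round punch read about 16.5 mm instead of 18 mm. I saw no tilt: its foot was within a pixel of the predicted spot above the tub.

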